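Lift the wet gilded panel to the sloping rack

TASK

The gilding varnish on the dark panel with the gold rosette is still wet: slide the lifter under it, between the battens it lies on, lift it and set it gently on the sloping green drying rack, square on the two rails with its lower edge down by the two lips. Touch the panel with nothing but the lifter, then lay the lifter back flat with its blade on the cork mat. Leave the bare pale panel and everything else where it is.

Things in the scene. Friction and masses are not known exactly. Their poses are not given: they have to be found in the camera images.
- lifter: spatula, 0.24 kg. Flat steel blade 95 x 64 x 3 mm; origin at the centre of the blade's underside, x to the blade's tip (at +47.5 mm), z up. At its back edge (x -46 to -49 mm) an upright heel plate, 64 mm wide, 16 mm high; behind it a neck slants up to a red handle. Lies steadily on its blade alone (balances at x about -30 mm). Starts flat on the cork mat, handle roughly towards the robot
- lifter_grip (a point): middle of the lifter's straight red handle, at (-115, 0, 46) mm in the lifter's frame (same axes). The handle runs parallel to the blade, x = -66 to -178 mm, is 18 mm wide (y, grip it across this) and 22 mm tall, and hangs free in the air
- mat: fixed cork mat 150 x 110 mm, 4 mm thick, on the bench; origin at the centre of its underside. The lifter's blade lies on it
- panel: dark wooden panel with a raised gold rosette and two gold side lines, wet: 100 (x) x 120 (y) x 12 mm plus 8 mm of rosette, about 0.14 kg; origin at the centre of its underside, z up. Lies loose and level on the two battens of stand_a, nearly square to them, friction about 0.6 (varies)
- stand_a: fixed drying stand under the gilded panel: base 130 x 130 x 6 mm with two battens along its x axis, 130 mm long, 12 mm wide (|y| = 40 to 52 mm), tops 30 mm above the bench; 80 mm free between them, open at both ends, so a blade can enter along x between base and panel. Origin at the centre of its underside, x away from the robot
- stand_b: a second stand of the same make, carrying the bare panel
- bare_panel: bare pale wooden panel of the same size with a raised cross on it, lying on stand_b; to be left alone
- rack: fixed rack, 110 x 110 mm foot; origin on the bench, z up. Two green rails rise towards its +x (leftwards and away from the robot) at 28 degrees: 12 mm wide (|y| = 40 to 52 mm), 20 mm deep, 122 mm long, 80 mm free between them, open at the low front end; nothing between them within 20 mm below their top plane. At each rail's low end a lip stands 8 mm above it
- rack_seat (a point): centre of a panel's underside when it lies on the rails against the lips: on the rails' top plane, midway between them, 190 mm above the bench, 50 mm up the slope from the lips. Axes are the rack's (x horizontal, not along the slope)
- finial: turned pale wooden finial standing upright, 64 mm across, 190 mm tall, towards the back and right of the rack; origin at its foot
- wax_tin: small yellow-labelled tin, 48 mm across, 45 mm high, standing at the front left of stand_a; origin at its foot
- glue_bottle: white glue bottle with red cap, 60 mm across, 170 mm high, towards the back; origin at its foot
- varnish_pot: amber pot with a black lid, 60 mm across, 70 mm high, standing at the front left of the rack; origin at its foot
- sanding_block: cork sanding block 75 x 45 x 28 mm towards the back; origin at its underside
- mallet: wooden mallet lying on the left; origin under its head
- chisel: small hand tool with a wooden handle lying at the right; origin at its middle, underside
Not all that is in view belongs to the job. What is shaped like the panel but purple or red is not meant. Leave any pink look-alike of the stand_a alone.

How it is judged:
By the outcome, as a careful person would: the job done as asked, in the order asked, and still so for the second after the job is handed in, with the robot touching nothing.
It also fails if it takes over 67 s, if anything falls off the work surface, if the arm or the gripper's body presses on something with over 40 N, if the wrist force passes 120 N, or if a joint passes its speed limit or range.

ROBOT

A 6-joint arm with a two-finger parallel gripper is mounted at the origin on the work surface. World frame = base frame: x ahead of the robot, y to its left, z up, the work surface at z = 0. Lengths are in m, angles in rad, forces in N, time in s.
With the tool pointing down it reaches from about 0.425 to 0.925 m from the base axis. Payload 12.5 kg.
Tool frame: the origin (TCP) lies midway between the tips of the shut fingers; the grasp point (between the pads) lies 19 mm behind it; z points along the fingers, y is the line along which they close (so a half turn about z gives the same grasp; the last joint's range is limited). The gripper opens to 85 mm and grips with 20 to 120 N. Pads are 22 mm wide; open, the fingers measure 114 mm over their backs; the gripper's body (76 mm by 85 mm) begins 54 mm behind the grasp point. The pads swing forward as they close: fully open they stand 13 mm farther back than shut.
Start: joints at [-1.257, 0.491, 1.559, -0, 1.092, -0.106], TCP at [0.255, -0.571, 0.231] pointing down, gripper open.
Joint ranges: [-3.1, 3.1], [-0.84, 2.19], [0.05, 2.79], [-1.13, 4.28], [0.06, 2.93], [-2.69, 2.69]. Speed limits (rad/s): [2.22, 2.22, 2.79, 3.14, 3.14, 3.14].

INTERFACE

Orientations are given as a unit quaternion [w, x, y, z].
In Python, from cell import ctrl gives the robot as it stands.
- The arm moves only by the tool carry_out, never from a script. Its argument "plan" is a list of rows, each an object of numbers: "tx", "ty", "tz": the shift along the tool's x, y, z in units of 25 mm (1.0 is 25 mm); "wx", "wy", "wz": the turn, a rotation vector about the tool's x, y, z in units of 5 degrees (1.0 is 5 degrees); "hand": the closure, from 0 (fully open) to 1 (shut). In form: [{"tx": .., "ty": .., "tz": .., "wx": .., "wy": .., "wz": .., "hand": ..}, ...]. A call has 1 to 10 rows; each row is the pose to reach, as a shift and turn from the pose commanded when the call began, along the tool's axes at that moment; what a row does not reach only later rows make up. A row lasts 1/12 s, in which the tool goes at most 41.7 mm and 7.16 degrees, less where a joint would pass 70% of its speed; a pose out of reach is approached as far as the arm can. A call with a gripper value outside its range is refused whole. The fingers move at their own pace and stop on an object; "squeeze" is the grip in N (left out, the last holds). Time passes only in rows, so rows that repeat a pose let the fingers close. It gives the time, the measured TCP pose, the force, the opening and the grip force at its end, in the units of the state.
- ctrl.read_state(): the state, without advancing time (a new reading comes with each control period).
- ctrl.read_camera(name): name is "side" or "top"; returns a dict with "pixels" (384x512x3 uint8, red, green, blue), "fx", "fy", "cx", "cy" (pixels), "cam_to_world" (4x4, takes a point from camera to world coordinates). Camera axes: x right, y down, z forward; pixel columns grow to the right and rows downward; lengths in m; the calibration is good to about 2 mm. A picture is of the moment at which its call begins. There is no depth.
- ctrl.finish_job(): hands the job in; it is judged then, once.
Trained networks look in a picture, given as the dict that the camera call returned (one of the last four; its "shot" number tells which), for a name from the list of things; names that differ only in an ending like _2 or _b are one class to them, and where a whole thing is asked for, a point or a joint stands for the part that bears it (a point fixed in the world has none). Each returns a list of dicts, best first, with "conf" (0 to 1); they miss things now and then, are a little off and sometimes report something else, mostly with a low value. They report only what shows in the picture. A call takes as long as a camera call. They do not tell look-alikes from the thing itself.
- ctrl.silhouettes(name, picture): "region" (384x512 bool, what is visible of it) and "box" ([left, top, width, height] in pixels, round what is visible of it).
The state is a dict: "time": time; "joint_positions": joint angles; "dq": joint speeds; "joint_efforts": joint torques, N m; "ee_pos": TCP position; "ee_rot": TCP orientation; "contact_force": force on the tool from outside, world axes, zero at the start; "moment": the same for the moment, N m; "width": opening from 0.0 (shut) to 1.0 (fully open); "finger_force": force on a finger pad.
Only numpy, scipy, OpenCV 4.12 (cv2) and the standard library are available. Lean on these libraries where they do the work, as an engineer would, in place of code of your own. Each camera call takes 0.05 s, during which the arm holds its last target. There are 200 camera calls.

## Working session

There is one attempt and no reset: what is moved stays moved. The work goes in short steps, Python scripts to look and compute and a tool call to move; the robot and the scene stay as the last step left them, time stands still between calls to the robot, and variables do not carry over. Pictures are saved under pics/ and viewed, at most 10 in all, crops included, and the job is handed in when it is done.

Besides the shell and the picture viewer there is one more tool, called after "Request:" by a JSON object that holds its "fn" and its "kwargs", one argument or row to a line. carry_out: Moves the arm, as the interface text tells. Its arguments: {"type":"object","properties":{"plan":{"type":"array","items":{"type":"object","properties":{"tx":{"type":"number"},"ty":{"type":"number"},"tz":{"type":"number"},"wx":{"type":"number"},"wy":{"type":"number"},"wz":{"type":"number"},"hand":{"type":"number"}}}},"squeeze":{"type":"number"}},"required":["plan"]}

```bash
ls; mkdir -p pics; python3 - <<'E'
from cell import ctrl
import cv2,numpy as np,pickle
s=ctrl.read_state();print({k:np.round(v,3).tolist() for k,v in s.items()})
for n in("top","side"):
    p=ctrl.read_camera(n);pickle.dump(p,open(n+'.pkl','wb'))
    print(n,p['fx'],p['fy'],p['cx'],p['cy'],np.round(p['cam_to_world'],3).tolist())
    cv2.imwrite(f'pics/{n}0.png',cv2.resize(p['pixels'][:,:,::-1],(800,600),interpolation=cv2.INTER_CUBIC))
    for k in ["lifter","mat","panel","stand_a","rack","finial","wax_tin","varnish_pot","glue_bottle"]:
        print(n,k,[(round(d['conf'],2),d['box']) for d in ctrl.silhouettes(k,p)][:4])
E
```

```text
pics
{'time': 0.0, 'joint_positions': [-1.257, 0.492, 1.559, -0.0, 1.092, -0.106], 'dq': [-0.001, -0.0, 0.001, -0.0, 0.001, 0.001], 'joint_efforts': [-0.002, -61.846, -26.159, -0.0, 0.004, 0.0], 'ee_pos': [0.255, -0.57, 0.231], 'ee_rot': [-0.001, 0.978, 0.208, -0.0], 'contact_force': [-0.317, -0.04, 0.304], 'moment': [0.017, -0.008, -0.022], 'finger_force': 0.0, 'width': 0.998}
top 415.65586786138874 415.65586786138874 252.63788536457915 186.58820364239884 [[-0.009, -0.989, 0.149, 0.226], [-1.0, 0.009, -0.001, -0.005], [-0.0, -0.149, -0.989, 1.892], [0.0, 0.0, 0.0, 1.0]]
top lifter [(0.71, [321.1, 171.2, 14.8, 35.1]), (0.36, [146.4, 148.1, 41.7, 47.2])]
top mat [(0.69, [311.5, 164.1, 26.7, 34.9])]
top panel [(0.91, [258.5, 154.7, 33.2, 24.1]), (0.88, [214.7, 182.8, 29.9, 35.1])]
top stand_a [(0.75, [218.2, 154.7, 27.5, 13.0]), (0.66, [183.7, 218.4, 30.3, 37.0]), (0.44, [259.9, 152.5, 30.3, 29.9])]
top rack [(0.69, [145.0, 147.8, 43.1, 47.2])]
top finial [(0.54, [200.1, 114.5, 16.7, 18.6]), (0.45, [104.8, 187.9, 15.2, 51.2])]
top wax_tin []
top varnish_pot [(0.73, [162.5, 200.7, 17.7,
[... 361 characters left out ...]
9.7, 149.0, 40.1, 23.7]), (0.45, [192.7, 144.8, 20.5, 36.5])]
side panel [(0.91, [348.3, 179.8, 25.2, 24.5]), (0.88, [229.7, 217.7, 33.2, 22.0]), (0.87, [233.3, 162.8, 31.0, 27.9]), (0.31, [282.0, 153.1, 34.8, 13.7])]
side stand_a [(0.85, [183.0, 196.4, 44.3, 25.7]), (0.66, [231.3, 178.0, 37.2, 17.1]), (0.4, [282.9, 152.5, 33.3, 15.6])]
side rack [(0.58, [143.5, 210.7, 51.8, 68.5]), (0.21, [272.8, 149.3, 36.2, 21.7])]
side finial [(0.71, [152.7, 170.2, 20.2, 44.2])]
side wax_tin [(0.56, [262.6, 192.0, 12.7, 19.4]), (0.52, [182.3, 197.7, 44.2, 24.7])]
side varnish_pot [(0.66, [197.8, 265.1, 21.6, 26.1])]
side glue_bottle [(0.79, [193.4, 145.8, 20.0, 36.0]), (0.47, [188.1, 198.3, 38.2, 25.0])]
```

View pics/top0.png

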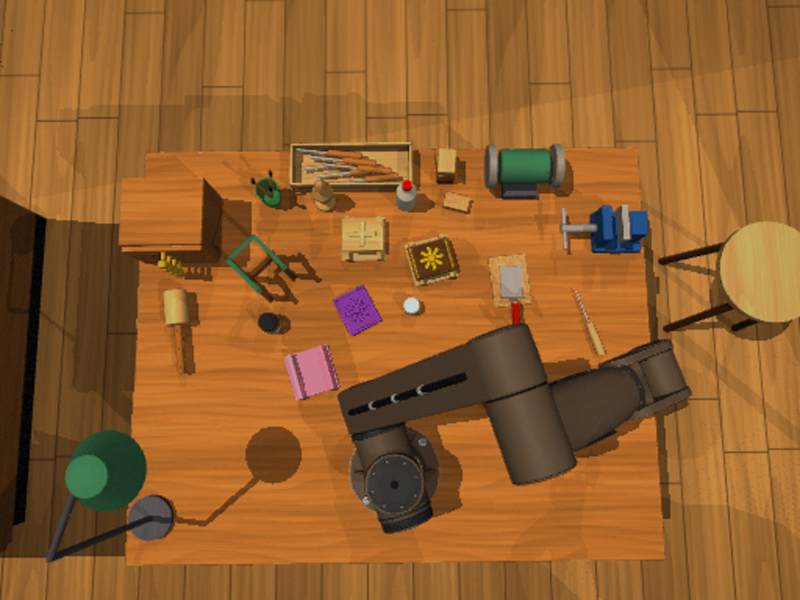

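View pics/side0.png

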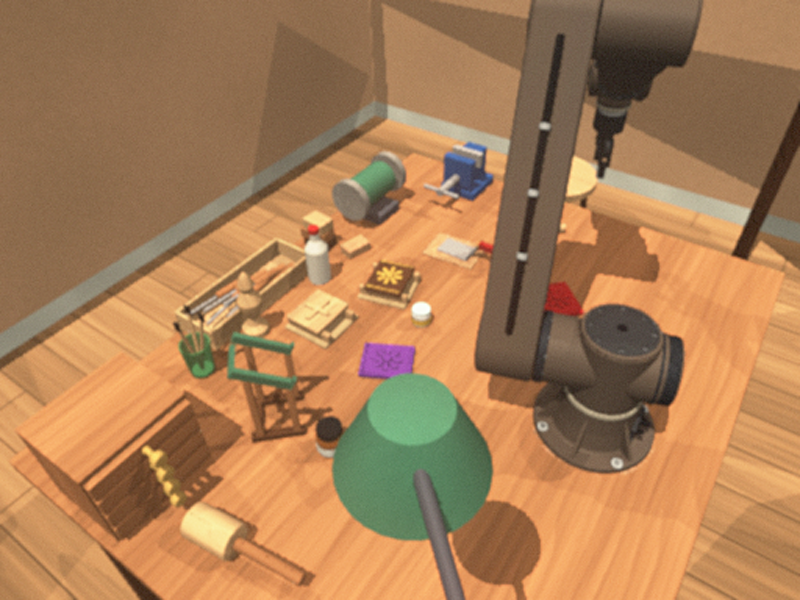

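The top picture (800x600) shows these panel-like things:
- Dark panel with a gold rosette at (432,258), on battens.
- Bare pale panel with a cross at (364,238).
- Purple look-alike at (357,310).
- Red one, seen only in the side view at (562,299).

The dark one with gold fits. The lifter is on the cork mat at (512,285), and the green rack is at (262,265). The pink stand at (312,372) is a decoy.

Next is one enlarged composite crop to confirm.

```bash
python3 - <<'E'
import cv2,numpy as np,pickle
t=pickle.load(open('top.pkl','rb'))['pixels'];s=pickle.load(open('side.pkl','rb'))['pixels']
def c(im,x,y,w,h):return cv2.resize(im[y:y+h,x:x+w,::-1],(400,300),interpolation=cv2.INTER_CUBIC)
a=np.vstack([np.hstack([c(t,240,142,64,48),c(s,220,155,64,48)]),np.hstack([c(t,136,140,80,60),c(t,300,155,72,54)])])
cv2.imwrite('pics/comp.png',a)
E
```

```text
(no output)
```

View pics/comp.png

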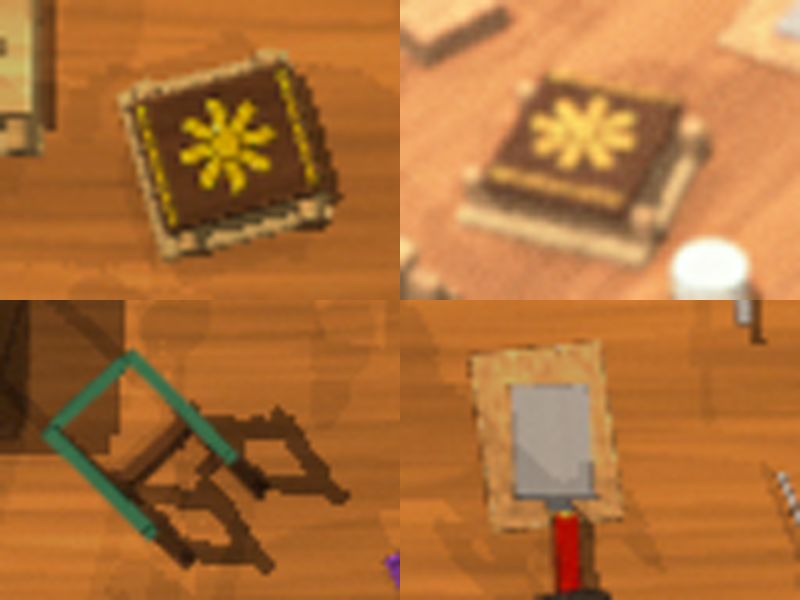

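The dark panel with the gold rosette, on its battens, is confirmed in the crop. The green rack and the lifter on the mat are also clear. Next I fit known shapes to both views.

```bash
cat > h.py <<'E'
import cv2,numpy as np,pickle
from scipy.optimize import minimize
SS=4
def proj(p,X):
    M=np.linalg.inv(p['cam_to_world']);c=X@M[:3,:3].T+M[:3,3]
    return np.c_[p['fx']*c[:,0]/c[:,2]+p['cx'],p['fy']*c[:,1]/c[:,2]+p['cy']]
def box(x0,x1,y0,y1,z0,z1):
    return np.array([[x,y,z] for x in(x0,x1) for y in(y0,y1) for z in(z0,z1)])/1000
def place(X,q):
    c,s=np.cos(q[2]),np.sin(q[2]);return X@np.array([[c,s,0],[-s,c,0],[0,0,1]])+[q[0],q[1],0]
def mask(p,parts,q,roi):
    l,t,w,h=roi;m=np.zeros((h*SS,w*SS),np.uint8)
    for X in parts:
        u=(proj(p,place(X,q))+.5-[l,t])*SS-.5
        cv2.fillConvexPoly(m,cv2.convexHull(np.round(u*16).astype(np.int32)),1,shift=4)
    return cv2.resize(m.astype(np.float32),(w,h),interpolation=cv2.INTER_AREA)
def fit(views,parts,q0):
    """views: list of (picture, bool region); returns q, iou per view"""
    R=[]
    for p,r in views:
        x,y,w,h=cv2.boundingRect(r.astype(np.uint8));R.append((x-12,y-12,w+24,h+24))
    def iou(q):
        o=[]
        for (p,r),b in zip(views,R):
            m=mask(p,parts,q,b);t=r[b[1]:b[1]+b[3],b[0]:b[0]+b[2]].astype(np.float32)
            o.append(np.minimum(m,t).sum()/np.maximum(m,t).sum())
        return np.array(o)
    best=None
    for dy in(-.15,0,.15):
        q=np.array(q0,float)+[0,0,dy]
        for _ in range(2):
            s=np.vstack([q,q+[.02,0,0],q+[0,.02,0],q+[0,0,.1]])
            r=minimize(lambda a:-iou(a).sum(),q,method='Nelder-Mead',options=dict(initial_simplex=s,xatol=1e-4,fatol=1e-5));q=r.x
        if best is None or r.fun<best.fun:best=r
    return best.x,iou(best.x)
def back(p,u,v,z):
    d=p['cam_to_world'][:3,:3]@[(u-p['cx'])/p['fx'],(v-p['cy'])/p['fy'],1];o=p['cam_to_world'][:3,3]
    return o+d*(z-o[2])/d[2]
c,s=np.cos(np.radians(28)),np.sin(np.radians(28))
def slope(B):  # box in slope frame (origin seat) -> horizontal axes
    return B@np.array([[c,0,s],[0,1,0],[-s,0,c]])+[0,0,.19]
PANEL=[box(-50,50,-60,60,30,42)]
STAND=[box(-65,65,-65,65,0,6),box(-65,65,40,52,6,30),box(-65,65,-52,-40,6,30)]
MAT=[box(-75,75,-55,55,0,4)]
BLADE=[box(-47.5,47.5,-32,32,4,7)]
LIFT=BLADE+[box(-49,-46,-32,32,4,20),box(-178,-66,-9,9,39,61)]
def green(p):
    h=cv2.cvtColor(p['pixels'],cv2.COLOR_RGB2HSV);return (h[...,0]>60)&(h[...,0]<95)&(h[...,1]>70)&(h[...,2]>40)
def inbox(m,b):
    o=np.zeros_like(m);x,y,w,h=b;o[y:y+h,x:x+w]=m[y:y+h,x:x+w];return o
E
python3 - <<'E'
from h import *
from cell import ctrl
P={n:ctrl.read_camera(n) for n in('top','side')}
pickle.dump(P,open('P.pkl','wb'))
S=lambda k,n,i=0:ctrl.silhouettes(k,P[n])
def near(k,n,u,v):
    L=S(k,n);return min(L,key=lambda d:abs(d['box'][0]+d['box'][2]/2-u)+abs(d['box'][1]+d['box'][3]/2-v))
T,D=P['top'],P['side']
g=lambda u,v,z:back(T,u,v,z)[:2]
out={}
def show(k,r):out[k]=r[0];print(k,np.round(r[0],4),np.round(np.degrees(r[0][2]),1),np.round(r[1],3))
pt,ps=near('panel','top',275,166),near('panel','side',249,177)
q0=[*g(275,166,.036),.3]
show('panel',fit([(T,pt['region']),(D,ps['region'])],PANEL,q0))
show('panel top',fit([(T,pt['region'])],PANEL,q0))
show('panel side',fit([(D,ps['region'])],PANEL,q0))
lt,ls=near('lifter','top',328,188),near('lifter','side',297,160)
q0=[*g(328,178,.005),-.05]
show('blade+',fit([(T,lt['region'])],LIFT,q0))
hs=T['pixels'].astype(int);gray=(hs.max(2)-hs.min(2)<45)&(hs.max(2)>90)
gray=inbox(gray,(312,164,30,34));print('gray',gray.sum())
show('blade gray',fit([(T,gray)],BLADE,q0))
m=near('mat','top',325,181);show('mat',fit([(T,m['region']|gray)],MAT,q0))
for n,b in(('top',(140,142,60,60)),('side',(140,208,58,50))):
    gm=inbox(green(P[n]),b);print(n,gm.sum(),cv2.boundingRect(gm.astype(np.uint8)))
E
```

```text
panel [ 0.6034 -0.1142  0.2729] 15.6 [0.879 0.929]
panel top [ 0.6022 -0.113   0.2414] 13.8 [0.885]
panel side [ 0.6035 -0.115   0.2819] 16.2 [0.932]
blade+ [ 0.5385 -0.3473 -0.0383] -2.2 [0.691]
gray 286
blade gray [ 0.5349 -0.3492  0.0379] 2.2 [0.913]
mat [ 0.543  -0.3446  0.0971] 5.6 [0.919]
top 165 (145, 151, 38, 36)
side 51 (147, 214, 33, 29)
```

```bash
python3 - <<'E'
from h import *
P=pickle.load(open('P.pkl','rb'));T,D=P['top'],P['side']
def gm(p,b):
    a=p['pixels'].astype(int);m=(a[...,1]>a[...,0]+8);return inbox(m,b)
mt,ms=gm(T,(140,142,60,60)),gm(D,(140,208,58,50))
for n,m in(('t',mt),('s',ms)):print(m.sum(),cv2.boundingRect(m.astype(np.uint8)))
q0=[*back(T,163,170,.19)[:2],.8]
for e in(0,4,8):
  for bar in(0,1):
    R=[slope(box(-50-e,72-e,y,y+12,-20,0)) for y in(40,-52)]+[slope(box(-50-e,-50,y,y+12,-20,8)) for y in(40,-52)]
    if bar:R.append(slope(box(60-e,72-e,-40,40,-32,-20)))
    for V in([(T,mt)],[(D,ms)],[(T,mt),(D,ms)]):
        q,i=fit(V,R,q0);print(e,bar,np.round(q,4),round(np.degrees(q[2]),1),np.round(i,3))
q=fit([(T,mt),(D,ms)],R,q0)[0]
def viz(p,m,b,X):
    x,y,w,h=b;im=cv2.resize(p['pixels'][y:y+h,x:x+w,::-1],(400,400),interpolation=cv2.INTER_NEAREST);k=400/w
    j=im.copy()
    for B in X:
        u=((proj(p,place(B,q))+.5-[x,y])*k).astype(np.int32)
        cv2.polylines(j,[cv2.convexHull(u)],True,(0,0,255),1)
    return np.hstack([im,j])
a=np.vstack([viz(T,mt,(140,142,60,60),R),viz(D,ms,(138,206,60,60),R)])
cv2.imwrite('pics/rack.png',cv2.resize(a,(600,600)))
E
```

```text
215 (145, 150, 38, 38)
519 (146, 213, 44, 35)
0 0 [0.5532 0.3551 0.7665] 43.9 [0.634]
0 0 [0.5541 0.3555 0.7387] 42.3 [0.674]
0 0 [0.5533 0.3549 0.7612] 43.6 [0.63  0.669]
0 1 [0.5537 0.3551 0.7639] 43.8 [0.78]
0 1 [0.5526 0.3543 0.7815] 44.8 [0.712]
0 1 [0.5535 0.3551 0.7649] 43.8 [0.777 0.709]
4 0 [0.5553 0.357  0.7672] 44.0 [0.637]
4 0 [0.5572 0.3569 0.738 ] 42.3 [0.673]
4 0 [0.5565 0.358  0.7621] 43.7 [0.631 0.665]
4 1 [0.5567 0.358  0.7652] 43.8 [0.78]
4 1 [0.5568 0.3564 0.764 ] 43.8 [0.711]
4 1 [0.5565 0.358  0.7638] 43.8 [0.777 0.708]
8 0 [0.5583 0.3598 0.7608] 43.6 [0.636]
8 0 [0.5615 0.3582 0.7386] 42.3 [0.67]
8 0 [0.5592 0.3602 0.7592] 43.5 [0.634 0.657]
8 1 [0.5593 0.3607 0.7604] 43.6 [0.783]
8 1 [0.5609 0.3581 0.7456] 42.7 [0.709]
8 1 [0.5593 0.3606 0.767 ] 43.9 [0.776 0.705]
```

View pics/rack.png

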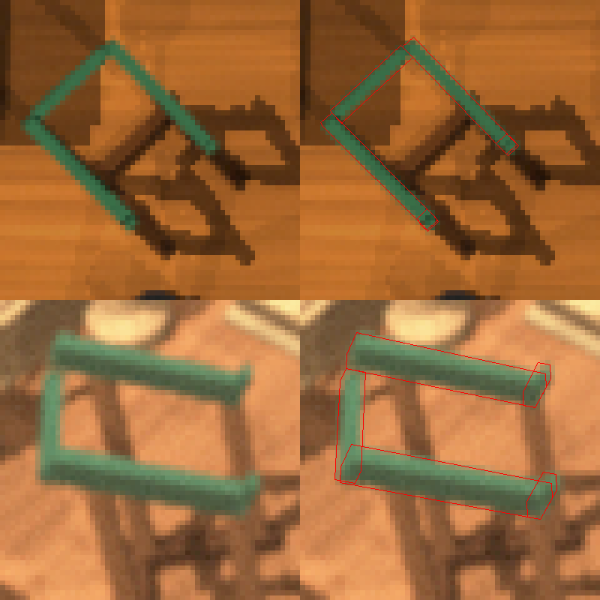

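The overlay fits the rails, lips and crossbar well in both views: seat at about (0.557, 0.357), yaw 43.8°. Next I check the stand's yaw, the tin's clearance and the first move.

```bash
cat >> h.py <<'E'
from scipy.spatial.transform import Rotation as Ro
GX=[-.115]  # grip x in lifter frame
def tcp(x,y,z,yaw,pitch=0,gx=-.115,dz=.027):
    """tool pose for lifter blade origin (x,y,z), yaw deg, nose-up pitch deg"""
    L=Ro.from_euler('z',yaw,degrees=True)*Ro.from_euler('y',-pitch,degrees=True)
    return np.array([x,y,z])+L.apply([gx,0,dz]),L*Ro.from_euler('x',180,degrees=True)
def cur(s):
    w,a,b,c=s['ee_rot'];return np.array(s['ee_pos']),Ro.from_quat([a,b,c,w])
def rel(a,b):
    """units from pose a to pose b"""
    return np.round(a[1].inv().apply(b[0]-a[0])/.025,2),np.round(np.degrees((a[1].inv()*b[1]).as_rotvec())/5,2)
def lifter_of(p,gx=-.115,dz=.027):
    L=p[1]*Ro.from_euler('x',180,degrees=True);e=L.as_euler('ZYX',degrees=True)
    return np.round(p[0]-L.apply([gx,0,dz]),4),np.round([e[0],-e[1],e[2]],2)
E
python3 - <<'E'
from h import *
from cell import ctrl
P={n:ctrl.read_camera(n) for n in('top','side')};T,D=P['top'],P['side']
def near(k,n,u,v):
    L=ctrl.silhouettes(k,P[n]);return min(L,key=lambda d:abs(d['box'][0]+d['box'][2]/2-u)+abs(d['box'][1]+d['box'][3]/2-v))
V=[]
for n,u,v in(('top',275,167),('side',249,180)):
    a,b=near('panel',n,u,v),near('stand_a',n,u,v+2);print(a['box'],b['box'],b['conf'],b['region'].sum());V.append((P[n],a['region']|b['region']))
for W in(V,V[:1],V[1:]):
    q,i=fit(W,STAND+PANEL,[.603,-.114,.27]);print('stand',np.round(q,4),np.degrees(q[2]),i)
w=near('wax_tin','side',269,201);print(w['box'])
t=back(T,264,195.5,.045);t2=back(D,269.5,197,.045);print('tin',t,t2)
q=np.array([.6034,-.1142]);cc,ss=np.cos(.27),np.sin(.27)
print('tin in stand',[(cc*(a[0]-q[0])+ss*(a[1]-q[1]),-ss*(a[0]-q[0])+cc*(a[1]-q[1])) for a in(t,t2)])
s=ctrl.read_state();c0=cur(s);print(rel(c0,tcp(.535,-.349,.104,2.2)),rel(c0,tcp(.535,-.349,.004,2.2)))
E
```

```text
[256.0, 153.0, 32.0, 25.7] [262.1, 159.0, 31.8, 23.8] 0.71 82
[229.9, 169.3, 37.3, 25.0] [229.3, 170.2, 41.5, 25.3] 0.67 348
stand [ 0.6012 -0.1142  0.2359] 13.51430394693162 [0.8119259  0.38273683]
stand [ 0.603  -0.1159  0.2005] 11.486071345198837 [0.8121448]
stand [ 0.6007 -0.1129  0.2333] 13.365873820497267 [0.38454506]
[260.9, 192.2, 16.5, 18.9]
tin [ 0.46352108 -0.05740734  0.045     ] [ 0.46295475 -0.05399062  0.045     ]
tin in stand [(np.float64(-0.11966284118625878), np.float64(0.0920452198834996)), (np.float64(-0.11929731290446452), np.float64(0.09548921480887239))]
(array([ 9.58, -5.24,  4.01]), array([ 0.  , -0.  ,  4.37])) (array([ 9.58, -5.24,  8.01]), array([ 0.  , -0.  ,  4.37]))
```

Request:
{"fn": "carry_out", "kwargs": {
  "plan": [
    {"tx":1.2,"ty":-0.65,"tz":0.5,"wz":0.6,"hand":0},
    {"tx":2.4,"ty":-1.3,"tz":1.0,"wz":1.2,"hand":0},
    {"tx":3.6,"ty":-1.96,"tz":1.5,"wz":1.8,"hand":0},
    {"tx":4.8,"ty":-2.62,"tz":2.0,"wz":2.4,"hand":0},
    {"tx":6.0,"ty":-3.28,"tz":2.5,"wz":3.0,"hand":0},
    {"tx":7.2,"ty":-3.94,"tz":3.0,"wz":3.6,"hand":0},
    {"tx":8.4,"ty":-4.6,"tz":3.5,"wz":4.0,"hand":0},
    {"tx":9.2,"ty":-5.04,"tz":3.8,"wz":4.37,"hand":0},
    {"tx":9.58,"ty":-5.24,"tz":4.0,"wz":4.37,"hand":0},
    {"tx":9.58,"ty":-5.24,"tz":4.0,"wz":4.37,"hand":0}
  ]
}}

```text
invalid input
```

Request:
{"fn": "carry_out", "kwargs": {
  "plan": [
    {"tx":1.2,"ty":-0.65,"tz":0.5,"wx":0,"wy":0,"wz":0.6,"hand":0},
    {"tx":2.4,"ty":-1.3,"tz":1.0,"wx":0,"wy":0,"wz":1.2,"hand":0},
    {"tx":3.6,"ty":-1.96,"tz":1.5,"wx":0,"wy":0,"wz":1.8,"hand":0},
    {"tx":4.8,"ty":-2.62,"tz":2.0,"wx":0,"wy":0,"wz":2.4,"hand":0},
    {"tx":6.0,"ty":-3.28,"tz":2.5,"wx":0,"wy":0,"wz":3.0,"hand":0},
    {"tx":7.2,"ty":-3.94,"tz":3.0,"wx":0,"wy":0,"wz":3.6,"hand":0},
    {"tx":8.4,"ty":-4.6,"tz":3.5,"wx":0,"wy":0,"wz":4.0,"hand":0},
    {"tx":9.2,"ty":-5.04,"tz":3.8,"wx":0,"wy":0,"wz":4.37,"hand":0},
    {"tx":9.58,"ty":-5.24,"tz":4.0,"wx":0,"wy":0,"wz":4.37,"hand":0},
    {"tx":9.58,"ty":-5.24,"tz":4.0,"wx":0,"wy":0,"wz":4.37,"hand":0}
  ],
  "squeeze": 100
}}

```text
time: 2.53
ee_pos: [0.4209, -0.3518, 0.1305]
ee_rot: [-0.0, 1.0, 0.021, -0.0]
contact_force: [-0.3, -0.4, 0.5]
width: 0.998
finger_force: 0.0
```

Request:
{"fn": "carry_out", "kwargs": {
  "plan": [
    {"tx":0,"ty":0,"tz":1.0,"wx":0,"wy":0,"wz":0,"hand":0},
    {"tx":0,"ty":0,"tz":2.0,"wx":0,"wy":0,"wz":0,"hand":0},
    {"tx":0,"ty":0,"tz":3.0,"wx":0,"wy":0,"wz":0,"hand":0},
    {"tx":0,"ty":0,"tz":3.7,"wx":0,"wy":0,"wz":0,"hand":0},
    {"tx":0,"ty":0,"tz":4.0,"wx":0,"wy":0,"wz":0,"hand":0},
    {"tx":0,"ty":0,"tz":4.0,"wx":0,"wy":0,"wz":0,"hand":0},
    {"tx":0,"ty":0,"tz":4.0,"wx":0,"wy":0,"wz":0,"hand":0.5},
    {"tx":0,"ty":0,"tz":4.0,"wx":0,"wy":0,"wz":0,"hand":0.6},
    {"tx":0,"ty":0,"tz":4.0,"wx":0,"wy":0,"wz":0,"hand":0.7},
    {"tx":0,"ty":0,"tz":4.0,"wx":0,"wy":0,"wz":0,"hand":0.7}
  ],
  "squeeze": 60
}}

```text
time: 3.37
ee_pos: [0.4203, -0.3539, 0.0323]
ee_rot: [0.001, 1.0, 0.019, 0.001]
contact_force: [0.5, 0.1, -0.1]
width: 0.451
finger_force: 0.0
```

Request:
{"fn": "carry_out", "kwargs": {
  "plan": [
    {"tx":0,"ty":0,"tz":0,"wx":0,"wy":0,"wz":0,"hand":0.8},
    {"tx":0,"ty":0,"tz":0,"wx":0,"wy":0,"wz":0,"hand":0.9},
    {"tx":0,"ty":0,"tz":0,"wx":0,"wy":0,"wz":0,"hand":1},
    {"tx":0,"ty":0,"tz":0,"wx":0,"wy":0,"wz":0,"hand":1},
    {"tx":0,"ty":0,"tz":0,"wx":0,"wy":0,"wz":0,"hand":1},
    {"tx":0,"ty":0,"tz":0,"wx":0,"wy":0,"wz":0,"hand":1}
  ],
  "squeeze": 110
}}

```text
time: 3.87
ee_pos: [0.4201, -0.3535, 0.0318]
ee_rot: [0.0, 1.0, 0.019, 0.0]
contact_force: [-1.5, 1.4, 6.3]
width: 0.192
finger_force: 107.2
```

Request:
{"fn": "carry_out", "kwargs": {
  "plan": [
    {"tx":0,"ty":0,"tz":-0.4,"wx":0,"wy":0,"wz":0,"hand":1},
    {"tx":0,"ty":0,"tz":-1.2,"wx":0,"wy":0,"wz":0,"hand":1},
    {"tx":0,"ty":0,"tz":-2.0,"wx":0,"wy":0,"wz":0,"hand":1},
    {"tx":0,"ty":0,"tz":-2.8,"wx":0,"wy":0,"wz":0,"hand":1},
    {"tx":0,"ty":0,"tz":-3.2,"wx":0,"wy":0,"wz":0,"hand":1},
    {"tx":0,"ty":0,"tz":-3.2,"wx":0,"wy":0,"wz":0,"hand":1},
    {"tx":0,"ty":0,"tz":-3.2,"wx":0,"wy":0,"wz":0,"hand":1}
  ],
  "squeeze": 120
}}

```text
time: 4.45
ee_pos: [0.42, -0.3534, 0.1114]
ee_rot: [0.0, 1.0, 0.019, 0.0]
contact_force: [0.2, -0.9, -3.5]
width: 0.188
finger_force: 117.3
```

```bash
python3 - <<'E'
from h import *
from cell import ctrl
s=ctrl.read_state();c=cur(s);print(s['time'],lifter_of(c),s['contact_force'],s['moment'])
P={n:ctrl.read_camera(n) for n in('top','side')};T,D=P['top'],P['side'];pickle.dump(P,open('P2.pkl','wb'))
# predicted blade vs picture in both views
o,e=lifter_of(c);L=c[1]*Ro.from_euler('x',180,degrees=True)
def pts(B):return L.apply(B)+o
H=[]
for p in(T,D):
    u=proj(p,pts(np.vstack([box(-49,47.5,-32,32,0,3),box(-178,-66,-9,9,35,57)])))
    x,y=u.min(0).astype(int)-8;im=cv2.resize(p['pixels'][y:y+48,x:x+48,::-1],(400,400),interpolation=cv2.INTER_CUBIC);j=im.copy()
    for B in(box(-49,47.5,-32,32,0,3),box(-178,-66,-9,9,35,57)):
        cv2.polylines(j,[cv2.convexHull(((proj(p,pts(B))+.5-[x,y])*400/48).astype(np.int32))],True,(255,0,255),1)
    H.append(np.hstack([im,j]))
cv2.imwrite('pics/lift.png',cv2.resize(np.vstack(H),(600,600)))
# panel by colour: dark or gold inside ROI
for n,b in(('top',(256,150,38,36)),('side',(228,158,42,36))):
    x,y,w,h=b;hs=cv2.cvtColor(P[n]['pixels'],cv2.COLOR_RGB2HSV)[y:y+h,x:x+w]
    g=(hs[...,0]>20)&(hs[...,0]<32)&(hs[...,1]>150);print(n,g.sum())
for yaw in(2.2,):
    print(rel(c,tcp(*(np.array([.6034,-.1142])-.15*np.array([np.cos(.262),np.sin(.262)])),.1,15)))
E
```

```text
4.45 (array([ 0.5349, -0.349 ,  0.0844]), array([ 2.21,  0.02, -0.03])) [ 0.23396928 -0.85034196 -3.51158102] [-0.02632626  0.21452367  0.01782137]
top 159
side 34
(array([-2.64, -6.93, -0.63]), array([ 0.01, -0.  , -2.56]))
```

View pics/lift.png

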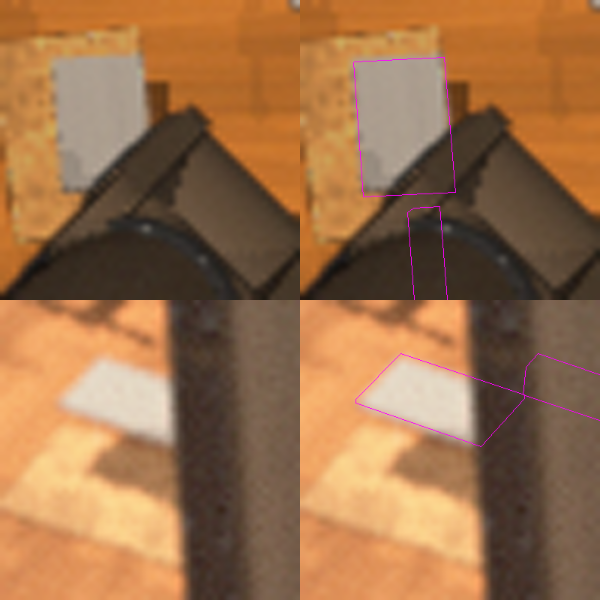

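The overlay matches the held blade to about 2 mm. The straight run-in brings the grip close to the base, so I check the arm's inner reach from the joint readings.

```bash
python3 - <<'E'
from h import *
from cell import ctrl
from scipy.optimize import fsolve
s=ctrl.read_state();j=np.array(s['joint_positions']);print(np.round(j,3))
A=[(.491,1.559,np.hypot(.255,.5705),.231),(j[1],j[2],np.hypot(*s['ee_pos'][:2]),s['ee_pos'][2])]
def f(v):
    a,L1,L2,k=v;return [e for q2,q3,r,z in A for e in(a+L1*np.sin(q2)+L2*np.sin(q2+q3)-r,k+L1*np.cos(q2)+L2*np.cos(q2+q3)-z)]
v=fsolve(f,[0,.6,.6,0]);print(v,f(v))
a,L1,L2,k=v
for r in(.38,.40,.42,.44,.46,.5,.55):
    for z in(.04,.12):
        w=fsolve(lambda q:[a+L1*np.sin(q[0])+L2*np.sin(q[0]+q[1])-r,k+L1*np.cos(q[0])+L2*np.cos(q[0]+q[1])-z],[.2,2.]);print(r,z,np.round([*w,np.pi-w.sum()],3))
E
```

```text
[-0.82   0.541  1.868 -0.     0.734  0.713]
[0.13742132 0.27360415 0.40397062 0.17597878] [np.float64(0.0), np.float64(-2.7755575615628914e-17), np.float64(-1.1102230246251565e-16), np.float64(-1.3877787807814457e-17)]
0.38 0.04 [0.439 2.385 0.318]
0.38 0.12 [0.032 2.492 0.617]
0.4 0.04 [0.472 2.32  0.349]
0.4 0.12 [0.099 2.42  0.622]
0.42 0.04 [0.507 2.255 0.38 ]
0.42 0.12 [0.162 2.348 0.632]
0.44 0.04 [0.542 2.188 0.411]
0.44 0.12 [0.221 2.276 0.644]
0.46 0.04 [0.579 2.121 0.442]
0.46 0.12 [0.277 2.204 0.66 ]
0.5 0.04 [0.654 1.981 0.507]
0.5 0.12 [0.386 2.058 0.698]
0.55 0.04 [0.754 1.796 0.591]
0.55 0.12 [0.517 1.868 0.756]
```

Request:
{"fn": "carry_out", "kwargs": {
  "plan": [
    {"tx":0,"ty":0,"tz":1.0,"wx":0,"wy":0,"wz":0,"hand":1},
    {"tx":0,"ty":0,"tz":2.0,"wx":0,"wy":0,"wz":0,"hand":1},
    {"tx":0,"ty":0,"tz":2.8,"wx":0,"wy":0,"wz":0,"hand":1},
    {"tx":0,"ty":0,"tz":3.1,"wx":0,"wy":0,"wz":0,"hand":1},
    {"tx":0,"ty":0,"tz":3.2,"wx":0,"wy":0,"wz":0,"hand":1},
    {"tx":0,"ty":0,"tz":3.2,"wx":0,"wy":0,"wz":0,"hand":1},
    {"tx":0,"ty":0,"tz":3.2,"wx":0,"wy":0,"wz":0,"hand":0.7},
    {"tx":0,"ty":0,"tz":3.2,"wx":0,"wy":0,"wz":0,"hand":0.6},
    {"tx":0,"ty":0,"tz":3.2,"wx":0,"wy":0,"wz":0,"hand":0.5},
    {"tx":0,"ty":0,"tz":3.2,"wx":0,"wy":0,"wz":0,"hand":0.5}
  ]
}}

```text
time: 5.38
ee_pos: [0.4202, -0.3536, 0.0314]
ee_rot: [0.0, 1.0, 0.019, 0.0]
contact_force: [0.4, 0.6, -0.0]
width: 0.499
finger_force: 0.0
```

Request:
{"fn": "carry_out", "kwargs": {
  "plan": [
    {"tx":0.5,"ty":0,"tz":0,"wx":0,"wy":0,"wz":0,"hand":0.5},
    {"tx":1.0,"ty":0,"tz":0,"wx":0,"wy":0,"wz":0,"hand":0.5},
    {"tx":1.4,"ty":0,"tz":0,"wx":0,"wy":0,"wz":0,"hand":0.5},
    {"tx":1.4,"ty":0,"tz":0,"wx":0,"wy":0,"wz":0,"hand":0.6},
    {"tx":1.4,"ty":0,"tz":0,"wx":0,"wy":0,"wz":0,"hand":0.8},
    {"tx":1.4,"ty":0,"tz":0,"wx":0,"wy":0,"wz":0,"hand":1},
    {"tx":1.4,"ty":0,"tz":0,"wx":0,"wy":0,"wz":0,"hand":1},
    {"tx":1.4,"ty":0,"tz":0,"wx":0,"wy":0,"wz":0,"hand":1},
    {"tx":1.4,"ty":0,"tz":0,"wx":0,"wy":0,"wz":0,"hand":1},
    {"tx":1.4,"ty":0,"tz":0,"wx":0,"wy":0,"wz":0,"hand":1}
  ],
  "squeeze": 120
}}

```text
time: 6.22
ee_pos: [0.4549, -0.3521, 0.0314]
ee_rot: [-0.0, 1.0, 0.019, -0.0]
contact_force: [0.5, 1.9, 1.9]
width: 0.191
finger_force: 117.1
```

```bash
python3 - <<'E'
from h import *
from cell import ctrl
s=ctrl.read_state();c=cur(s);print(s['time'],c[0],lifter_of(c,gx=-.08),s['contact_force'],s['moment'],s['finger_force'])
# gold side lines of the panel -> yaw/centre in top and side
P=pickle.load(open('P2.pkl','rb'))
for n,b in(('top',(256,150,38,36)),('side',(228,158,42,36))):
    p=P[n];x,y,w,h=b;hs=cv2.cvtColor(p['pixels'],cv2.COLOR_RGB2HSV)[y:y+h,x:x+w]
    # dark wood + gold = panel top; print classes coarse
    v=hs[...,2].astype(int);hh=hs[...,0];ss=hs[...,1]
    dark=(v<115);gold=(hh>=20)&(ss>130)
    m=(dark|gold).astype(np.uint8);print(n,dark.sum(),gold.sum())
    for r in range(h):print(''.join('#' if dark[r,k] else 'o' if gold[r,k] else '.' for k in range(w)))
E
```

```text
6.2167 [ 0.45485741 -0.35213648  0.03135191] (array([ 0.5348, -0.3491,  0.0043]), array([ 2.19, -0.01,  0.01])) [0.46809211 1.94632349 1.85563952] [ 0.30044981 -0.22502596  0.09615213] 117.0820313479635
top 545 192
.............................o........
.............................o........
............................##........
........................####oo#.......
.....................#######oo#.......
.................############o........
.............################o.#......
....o.....###################oo#......
......###########oo####o######o.#.....
.....#o##########ooo##ooo#####o.##....
.....#o###########oo#.ooo#####oo###...
......oo#####.oo##oo#ooo#######o##....
.......o#####oooooooooo##.oo###o.##...
......#o#######ooooooooooooo###oo###..
......#oo#######ooooooooooo####oo###..
.......oo#####.ooooooooo########o.##..
.......#o.###oooooooooooo#######o.###.
........o.###ooo##ooooooooo#####oo###.
........oo#######ooooo##ooo######o.##.
.........o######ooo#ooo##oo######o.###
........#o.#####ooo#.oo.#########oo###
........#oo#####oo###oo###############
.........oo##########o#####
[... 1377 characters left out ...]
....#.......
...............o...oo.ooo........##.......
...................o...oo........#........
..................oo...oo.................
................................#.........
..........................................
..........................................
..........................................
.......####...............................
..........#####...........................
.............######.......................
..................######..................
.......................#####..............
..........................##..............
..........................................
..........................................
..........................................
```

```bash
python3 - <<'E'
from h import *
from cell import ctrl
P=pickle.load(open('P2.pkl','rb'));p=P['top'];x,y,w,h=256,150,38,36
hs=cv2.cvtColor(p['pixels'],cv2.COLOR_RGB2HSV)[y:y+h,x:x+w];gold=((hs[...,0]>=20)&(hs[...,1]>130)).astype(np.uint8)
r,c0=np.nonzero(gold)
k=(np.hypot(r-15,c0-20)<9);print('rosette',c0[k].mean(),r[k].mean(),back(p,256+c0[k].mean(),150+r[k].mean(),.048))
print('midlines',back(p,256+19.35,150+13,.042))
d=P['side'];hs=cv2.cvtColor(d['pixels'],cv2.COLOR_RGB2HSV)[165:182,240:262];g=(hs[...,0]>=18)&(hs[...,1]>120)
r,c0=np.nonzero(g);print('side ros',240+c0.mean(),165+r.mean(),back(d,240+c0.mean(),165+r.mean(),.048))
s=ctrl.read_state();c=cur(s)
C=np.array([.603,-.1142]);u=np.array([np.cos(np.radians(15)),np.sin(np.radians(15))])
up=(c[0]+[0,0,.08],c[1])
for nm,dd,z in(('pre',-.12,.09),('low',-.12,.016),('in',-.006,.016)):
    t=tcp(*(C+dd*u),z,15,gx=-.08);print(nm,np.hypot(*t[0][:2]),t[0],rel(c,t))
E
```

```text
rosette 20.00769230769231 14.853846153846154 [ 0.60232176 -0.11348334  0.048     ]
midlines [ 0.61215073 -0.11100283  0.042     ]
side ros 249.14285714285714 175.70535714285714 [ 0.59829365 -0.11127066  0.048     ]
pre 0.44214498151552034 [ 0.40981483 -0.16596381  0.117     ] (array([-1.52, -7.51, -3.43]), array([-0.  ,  0.  , -2.56]))
low 0.44214498151552034 [ 0.40981483 -0.16596381  0.043     ] (array([-1.52, -7.51, -0.47]), array([-0.  ,  0.  , -2.56]))
in 0.5375393048067506 [ 0.51993038 -0.13645844  0.043     ] (array([ 2.93, -8.52, -0.47]), array([-0.  ,  0.  , -2.56]))
```

Request:
{"fn": "carry_out", "kwargs": {
  "plan": [
    {"tx":0,"ty":0,"tz":-0.6,"wx":0,"wy":0,"wz":0,"hand":1},
    {"tx":0,"ty":0,"tz":-1.6,"wx":0,"wy":0,"wz":0,"hand":1},
    {"tx":-0.2,"ty":-0.8,"tz":-2.6,"wx":0,"wy":0,"wz":-0.3,"hand":1},
    {"tx":-0.4,"ty":-2.0,"tz":-3.43,"wx":0,"wy":0,"wz":-0.7,"hand":1},
    {"tx":-0.7,"ty":-3.4,"tz":-3.43,"wx":0,"wy":0,"wz":-1.2,"hand":1},
    {"tx":-1.0,"ty":-4.8,"tz":-3.43,"wx":0,"wy":0,"wz":-1.7,"hand":1},
    {"tx":-1.3,"ty":-6.2,"tz":-3.43,"wx":0,"wy":0,"wz":-2.2,"hand":1},
    {"tx":-1.52,"ty":-7.2,"tz":-3.43,"wx":0,"wy":0,"wz":-2.56,"hand":1},
    {"tx":-1.52,"ty":-7.51,"tz":-3.43,"wx":0,"wy":0,"wz":-2.56,"hand":1},
    {"tx":-1.52,"ty":-7.51,"tz":-3.43,"wx":0,"wy":0,"wz":-2.56,"hand":1}
  ]
}}

```text
time: 7.05
ee_pos: [0.4094, -0.1646, 0.1171]
ee_rot: [-0.0, 0.991, 0.131, -0.0]
contact_force: [0.9, 0.2, -2.2]
width: 0.188
finger_force: 117.7
```

```bash
python3 - <<'E'
from h import *
from cell import ctrl
s=ctrl.read_state();c=cur(s);o,e=lifter_of(c,gx=-.08,dz=.0274);print(s['time'],o,e,np.round(s['joint_positions'],2))
P={n:ctrl.read_camera(n) for n in('top','side')};pickle.dump(P,open('P3.pkl','wb'))
L=c[1]*Ro.from_euler('x',180,degrees=True);H=[]
for p in P.values():
    SP=[place(B,[.602,-.1135,np.radians(15)]) for B in PANEL+STAND]
    BL=[L.apply(box(-49,47.5,-32,32,0,3))+o,L.apply(box(-178,-66,-9,9,35,57))+o]
    x,y=proj(p,np.vstack(SP)).mean(0).astype(int)-[30,25];im=cv2.resize(p['pixels'][y:y+50,x:x+66,::-1],(396,300),interpolation=cv2.INTER_CUBIC);j=im.copy()
    for B in SP+BL:cv2.polylines(j,[cv2.convexHull(((proj(p,B)+.5-[x,y])*6).astype(np.int32))],True,(255,0,255),1)
    H.append(np.hstack([im,j]))
cv2.imwrite('pics/pre.png',np.vstack(H))
E
```

```text
7.05 [ 0.4866 -0.1438  0.0897] [15.08 -0.03  0.02] [-0.53  0.41  2.12 -0.    0.61  0.78]
```

View pics/pre.png

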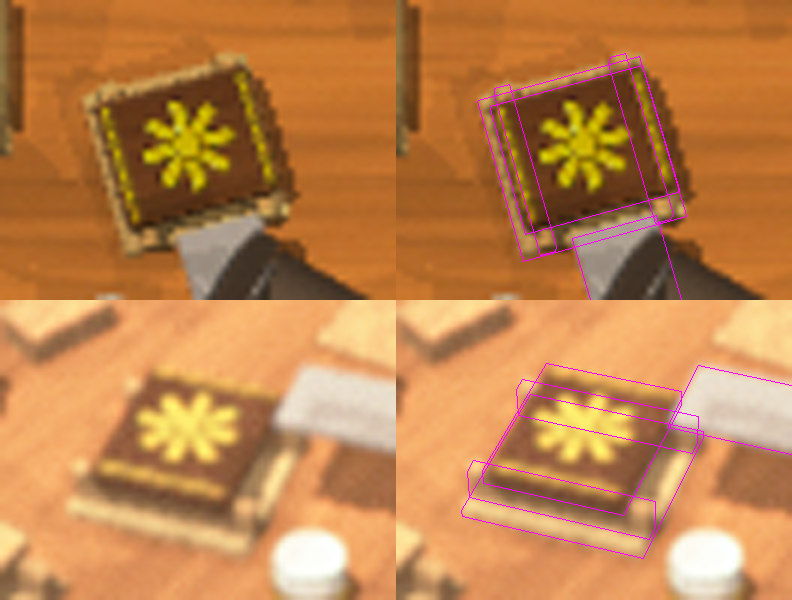

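The predicted stand, panel and blade outlines agree with both views within a few mm, and the blade is lined up with the gap. Descending in front of the stand, then sliding in low.

Request:
{"fn": "carry_out", "kwargs": {
  "plan": [
    {"tx":-0.2,"ty":0,"tz":0.6,"wx":0,"wy":0,"wz":0,"hand":1},
    {"tx":-0.2,"ty":0,"tz":1.4,"wx":0,"wy":0,"wz":0,"hand":1},
    {"tx":-0.2,"ty":0,"tz":2.2,"wx":0,"wy":0,"wz":0,"hand":1},
    {"tx":-0.2,"ty":0,"tz":2.8,"wx":0,"wy":0,"wz":0,"hand":1},
    {"tx":-0.2,"ty":0,"tz":3.09,"wx":0,"wy":0,"wz":0,"hand":1},
    {"tx":-0.2,"ty":0,"tz":3.09,"wx":0,"wy":0,"wz":0,"hand":1},
    {"tx":-0.2,"ty":0,"tz":3.09,"wx":0,"wy":0,"wz":0,"hand":1}
  ]
}}

```text
time: 7.73
ee_pos: [0.4052, -0.168, 0.0397]
ee_rot: [-0.0, 0.992, 0.13, -0.0]
contact_force: [-0.9, -0.2, -2.3]
width: 0.187
finger_force: 117.7
```

```bash
python3 - <<'E'
from h import *
from cell import ctrl
s=ctrl.read_state();c=cur(s);o,e=lifter_of(c,gx=-.08,dz=.0274);print(s['time'],o,e,s['contact_force'],s['moment'])
C=np.array([.601,-.113]);u=np.array([np.cos(np.radians(15)),np.sin(np.radians(15))])
print(rel(c,tcp(*(C-.01*u),.0125,15,gx=-.08,dz=.0274)))
E
```

```text
7.7333 [ 0.4825 -0.1474  0.0123] [ 1.495e+01 -2.000e-02  1.000e-02] [-0.9215106  -0.21532536 -2.34599146] [-0.02747496  0.09832785  0.0076438 ]
(array([ 4.53, -0.1 , -0.01]), array([-0.  ,  0.  , -0.01]))
```

Request:
{"fn": "carry_out", "kwargs": {
  "plan": [
    {"tx":0.2,"ty":-0.08,"tz":0,"wx":0,"wy":0,"wz":0,"hand":1},
    {"tx":0.7,"ty":-0.08,"tz":0,"wx":0,"wy":0,"wz":0,"hand":1},
    {"tx":1.3,"ty":-0.08,"tz":0,"wx":0,"wy":0,"wz":0,"hand":1},
    {"tx":1.9,"ty":-0.08,"tz":0,"wx":0,"wy":0,"wz":0,"hand":1},
    {"tx":2.5,"ty":-0.08,"tz":0,"wx":0,"wy":0,"wz":0,"hand":1},
    {"tx":3.1,"ty":-0.08,"tz":0,"wx":0,"wy":0,"wz":0,"hand":1},
    {"tx":3.7,"ty":-0.08,"tz":0,"wx":0,"wy":0,"wz":0,"hand":1},
    {"tx":4.2,"ty":-0.08,"tz":0,"wx":0,"wy":0,"wz":0,"hand":1},
    {"tx":4.5,"ty":-0.08,"tz":0,"wx":0,"wy":0,"wz":0,"hand":1},
    {"tx":4.5,"ty":-0.08,"tz":0,"wx":0,"wy":0,"wz":0,"hand":1}
  ]
}}

```text
time: 8.57
ee_pos: [0.5152, -0.1357, 0.0404]
ee_rot: [0.001, 0.991, 0.131, 0.001]
contact_force: [-0.5, -0.4, -1.9]
width: 0.197
finger_force: 117.7
```

```bash
python3 - <<'E'
from h import *
from cell import ctrl
s=ctrl.read_state();c=cur(s);o,e=lifter_of(c,gx=-.08,dz=.0274);print(s['time'],o,e,s['contact_force'],s['moment'])
P={n:ctrl.read_camera(n) for n in('top','side')}
for n,uv in(('top',(275,166)),('side',(249,177))):
    L=ctrl.silhouettes('panel',P[n]);print(n,[d['box'] for d in L[:3]])
Z=pickle.load(open('P3.pkl','rb'))
for n,b in(('top',(262,154,26,18)),('side',(238,164,26,16))):
    def ros(p):
        x,y,w,h=b;hs=cv2.cvtColor(p['pixels'],cv2.COLOR_RGB2HSV)[y:y+h,x:x+w];r,k=np.nonzero((hs[...,0]>=20)&(hs[...,1]>130));return k.mean()+x,r.mean()+y,len(r)
    print(n,ros(Z[n]),ros(P[n]))
E
```

```text
8.5667 [ 0.5925 -0.1149  0.0132] [15.08  0.11 -0.08] [-0.54144959 -0.39113776 -1.92648081] [-0.07226394  0.14519399  0.06600615]
top [[257.4, 153.8, 27.3, 22.3], [301.4, 234.9, 32.0, 29.1]]
side [[235.5, 164.2, 26.4, 27.0], [226.5, 218.0, 37.6, 23.1], [348.8, 180.0, 20.6, 23.8]]
top (np.float64(275.4556213017751), np.float64(164.2603550295858), 169) (np.float64(273.3333333333333), np.float64(162.11666666666667), 60)
side (np.float64(248.79), np.float64(175.37), 100) (np.float64(248.7319587628866), np.float64(175.23711340206185), 97)
```

Request:
{"fn": "carry_out", "kwargs": {
  "plan": [
    {"tx":0,"ty":0,"tz":-0.2,"wx":0,"wy":0,"wz":0,"hand":1},
    {"tx":0,"ty":0,"tz":-0.35,"wx":0,"wy":0,"wz":0,"hand":1},
    {"tx":0,"ty":0,"tz":-0.5,"wx":0,"wy":0,"wz":0,"hand":1},
    {"tx":0,"ty":0,"tz":-0.6,"wx":0,"wy":0,"wz":0,"hand":1},
    {"tx":0,"ty":0,"tz":-0.7,"wx":0,"wy":0,"wz":0,"hand":1},
    {"tx":0,"ty":0,"tz":-0.85,"wx":0,"wy":0,"wz":0,"hand":1},
    {"tx":0,"ty":0,"tz":-1.05,"wx":0,"wy":0,"wz":0,"hand":1},
    {"tx":0,"ty":0,"tz":-1.3,"wx":0,"wy":0,"wz":0,"hand":1},
    {"tx":0,"ty":0,"tz":-1.5,"wx":0,"wy":0,"wz":0,"hand":1},
    {"tx":0,"ty":0,"tz":-1.5,"wx":0,"wy":0,"wz":0,"hand":1}
  ]
}}

```text
time: 9.6
ee_pos: [0.5136, -0.1364, 0.0785]
ee_rot: [0.0, 0.991, 0.131, 0.001]
contact_force: [0.3, 0.2, -3.9]
width: 0.193
finger_force: 117.6
```

```bash
python3 - <<'E'
from h import *
from cell import ctrl
s=ctrl.read_state();c=cur(s);o,e=lifter_of(c,gx=-.08,dz=.0274);print(s['time'],o,e,s['contact_force'],s['moment'])
P={n:ctrl.read_camera(n) for n in('top','side')};pickle.dump(P,open('P4.pkl','wb'))
L=c[1]*Ro.from_euler('x',180,degrees=True);p=P['side']
B=[L.apply(box(-49,47.5,-32,32,0,3))+o,L.apply(box(-50+d,50+d,-60,60,3,15))+o if (d:=9) else 0]
x,y=proj(p,np.vstack(B)).mean(0).astype(int)-[30,30];im=cv2.resize(p['pixels'][y:y+60,x:x+60,::-1],(400,400),interpolation=cv2.INTER_CUBIC);j=im.copy()
for b in B:cv2.polylines(j,[cv2.convexHull(((proj(p,b)+.5-[x,y])*400/60).astype(np.int32))],True,(255,0,255),1)
cv2.imwrite('pics/up.png',np.hstack([im,j]))
E
```

```text
9.6 [ 0.5909 -0.1157  0.0512] [15.01  0.08 -0.06] [ 0.32222801  0.21713459 -3.91964251] [-0.03714901  0.2349277  -0.01735157]
```

View pics/up.png

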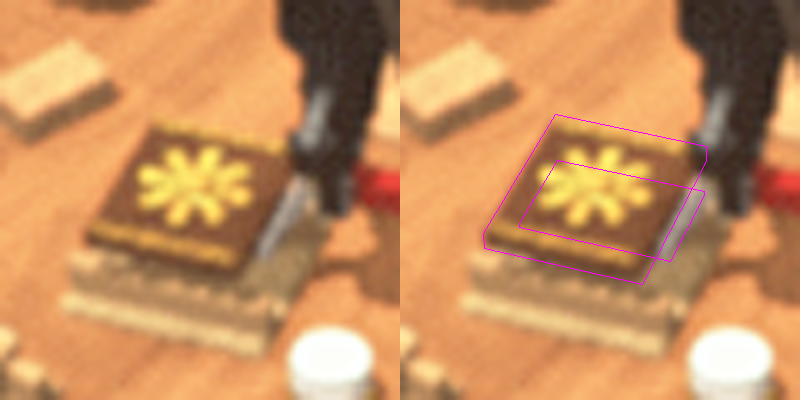

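The panel is lifted, level and clear of the battens, with the heel just behind its edge. Next I plan the transfer.

```bash
cat >> h.py <<'E'
SEAT=np.array([.5568,.3572,.19]);RY=43.8
def rk(sl,n,lat=0):  # lifter origin (underside of blade) at slope coords sl, n(blade top height above rail plane)
    R=Ro.from_euler('z',RY,degrees=True)*Ro.from_euler('y',-28,degrees=True)
    return SEAT+R.apply([sl,lat,n-.003])
def rt(sl,n,lat=0,pitch=28):return tcp(*rk(sl,n,lat),RY,pitch,gx=-.08,dz=.0274)
E
python3 - <<'E'
from h import *
from cell import ctrl
s=ctrl.read_state();c=cur(s);P=pickle.load(open('P4.pkl','rb'));D=P['side'];T=P['top']
Ri=lambda a:Ro.from_euler('z',-RY,degrees=True).apply(np.array(a)-[.5568,.3572,0])
print('finial foot',back(D,163,211,.0),'top',back(T,206,117,.18),Ri(back(D,163,209,0)))
print('pot',Ri(back(D,208.5,268,.07)),'glue',back(D,203.5,180,0))
w1=tcp(.57,.12,.26,30,8,gx=-.08,dz=.0274);w2=tcp(*(rk(.002,.075)),RY,18,gx=-.08,dz=.0274);h=rt(.002,.05)
w0=tcp(.59,-.05,.15,18,0,gx=-.08,dz=.0274)
for a in(w0,w1,w2,h):print(a[0],np.hypot(*a[0][:2]),rel(c,a))
print('w1>',rel(w1,w2),rel(w1,h))
E
```

```text
finial foot [0.78898457 0.19921135 0.        ] top [0.78660755 0.18978519 0.18      ] [ 0.05835398 -0.28581482  0.        ]
pot [-0.09824203  0.07686937  0.07      ] glue [ 0.77629361 -0.02826232  0.        ]
[ 0.51391548 -0.07472136  0.1774    ] 0.519319170469122 (array([ 0.67, -2.37, -3.99]), array([ 0.01, -0.  , -0.6 ]))
[0.49808976 0.07848261 0.2759995 ] 0.5042349970016737 (array([ 1.64, -8.45, -7.94]), array([ 0.21,  1.59, -2.99]))
[0.47265168 0.27650466 0.25584876] 0.5475896565374501 (array([  2.71, -16.37,  -7.14]), array([ 0.91,  3.52, -5.71]))
[0.4818823  0.28535651 0.21907252] 0.5600347222174856 (array([  3.16, -16.61,  -5.67]), array([ 1.41,  5.48, -5.64]))
w1> (array([ 2.94, -7.37,  1.23]), array([ 0.62,  1.99, -2.69])) (array([ 3.22, -7.49,  2.75]), array([ 0.86,  3.98, -2.64]))
```

Request:
{"fn": "carry_out", "kwargs": {
  "plan": [
    {"tx":0,"ty":0,"tz":-0.2,"wx":0,"wy":0,"wz":0,"hand":1},
    {"tx":0,"ty":-0.05,"tz":-0.6,"wx":0,"wy":0,"wz":0,"hand":1},
    {"tx":0.05,"ty":-0.2,"tz":-1.1,"wx":0,"wy":0,"wz":-0.05,"hand":1},
    {"tx":0.15,"ty":-0.45,"tz":-1.6,"wx":0,"wy":0,"wz":-0.1,"hand":1},
    {"tx":0.25,"ty":-0.8,"tz":-2.1,"wx":0,"wy":0,"wz":-0.2,"hand":1},
    {"tx":0.35,"ty":-1.2,"tz":-2.6,"wx":0,"wy":0,"wz":-0.3,"hand":1},
    {"tx":0.45,"ty":-1.6,"tz":-3.1,"wx":0,"wy":0,"wz":-0.4,"hand":1},
    {"tx":0.55,"ty":-2.0,"tz":-3.5,"wx":0,"wy":0,"wz":-0.5,"hand":1},
    {"tx":0.65,"ty":-2.3,"tz":-3.8,"wx":0,"wy":0,"wz":-0.6,"hand":1},
    {"tx":0.67,"ty":-2.4,"tz":-3.9,"wx":0,"wy":0,"wz":-0.6,"hand":1}
  ]
}}

```text
time: 10.53
ee_pos: [0.5141, -0.0729, 0.1762]
ee_rot: [0.0, 0.988, 0.157, 0.001]
contact_force: [0.0, 0.1, -3.3]
width: 0.191
finger_force: 117.6
```

```bash
python3 - <<'E'
from h import *
from cell import ctrl
s=ctrl.read_state();c=cur(s);print(s['time'],lifter_of(c,-.08,.0274),s['contact_force'],np.round(s['joint_positions'],2))
w1=tcp(.57,.12,.26,30,8,gx=-.08,dz=.0274);print(rel(c,w1))
E
```

```text
10.5333 (array([ 0.5902, -0.0481,  0.1489]), array([18.09,  0.08, -0.05])) [ 0.03853054  0.05547072 -3.26448371] [-0.27  0.41  1.88  0.    0.85  0.99]
(array([ 1.28, -5.95, -4.  ]), array([ 0.18,  1.58, -2.38]))
```

Request:
{"fn": "carry_out", "kwargs": {
  "plan": [
    {"tx":0.04,"ty":-0.2,"tz":-0.15,"wx":0,"wy":0.0,"wz":-0.05,"hand":1},
    {"tx":0.14,"ty":-0.7,"tz":-0.5,"wx":0.02,"wy":0.1,"wz":-0.25,"hand":1},
    {"tx":0.3,"ty":-1.4,"tz":-0.95,"wx":0.05,"wy":0.3,"wz":-0.55,"hand":1},
    {"tx":0.46,"ty":-2.15,"tz":-1.45,"wx":0.08,"wy":0.5,"wz":-0.85,"hand":1},
    {"tx":0.62,"ty":-2.9,"tz":-1.95,"wx":0.1,"wy":0.7,"wz":-1.15,"hand":1},
    {"tx":0.78,"ty":-3.65,"tz":-2.45,"wx":0.12,"wy":0.9,"wz":-1.45,"hand":1},
    {"tx":0.94,"ty":-4.4,"tz":-2.95,"wx":0.14,"wy":1.1,"wz":-1.75,"hand":1},
    {"tx":1.1,"ty":-5.1,"tz":-3.45,"wx":0.16,"wy":1.3,"wz":-2.05,"hand":1},
    {"tx":1.22,"ty":-5.7,"tz":-3.85,"wx":0.18,"wy":1.5,"wz":-2.28,"hand":1},
    {"tx":1.28,"ty":-5.95,"tz":-4.0,"wx":0.18,"wy":1.58,"wz":-2.38,"hand":1}
  ]
}}

```text
time: 11.37
ee_pos: [0.4977, 0.0792, 0.2761]
ee_rot: [-0.019, 0.963, 0.259, 0.068]
contact_force: [1.0, -0.5, -4.3]
width: 0.191
finger_force: 117.7
```

```bash
python3 - <<'E'
from h import *
from cell import ctrl
s=ctrl.read_state();c=cur(s);print(s['time'],lifter_of(c,-.08,.0274),s['contact_force'],np.round(s['joint_positions'],2))
w2=tcp(*(rk(.006,.075)),RY,18,gx=-.08,dz=.0274);print(rel(c,w2),rel(w2,rt(.004,.045)))
E
```

```text
11.3667 (array([0.5696, 0.1208, 0.2602]), array([30.08,  8.06,  0.06])) [ 1.01217401 -0.51457607 -4.29768508] [-0.01  0.22  1.86  0.09  0.94  0.99]
(array([ 3.09, -7.36,  1.19]), array([ 0.61,  1.98, -2.68])) (array([-0.01, -0.  ,  1.77]), array([-0.,  2.,  0.]))
```

Request:
{"fn": "carry_out", "kwargs": {
  "plan": [
    {"tx":0.1,"ty":-0.25,"tz":0.04,"wx":0.02,"wy":0.07,"wz":-0.1,"hand":1},
    {"tx":0.4,"ty":-0.95,"tz":0.15,"wx":0.08,"wy":0.26,"wz":-0.35,"hand":1},
    {"tx":0.78,"ty":-1.85,"tz":0.3,"wx":0.15,"wy":0.5,"wz":-0.68,"hand":1},
    {"tx":1.18,"ty":-2.8,"tz":0.45,"wx":0.23,"wy":0.76,"wz":-1.03,"hand":1},
    {"tx":1.58,"ty":-3.75,"tz":0.6,"wx":0.31,"wy":1.01,"wz":-1.37,"hand":1},
    {"tx":1.98,"ty":-4.7,"tz":0.76,"wx":0.39,"wy":1.27,"wz":-1.72,"hand":1},
    {"tx":2.36,"ty":-5.6,"tz":0.9,"wx":0.46,"wy":1.51,"wz":-2.05,"hand":1},
    {"tx":2.7,"ty":-6.4,"tz":1.04,"wx":0.53,"wy":1.73,"wz":-2.34,"hand":1},
    {"tx":2.97,"ty":-7.05,"tz":1.14,"wx":0.58,"wy":1.9,"wz":-2.57,"hand":1},
    {"tx":3.09,"ty":-7.36,"tz":1.19,"wx":0.61,"wy":1.98,"wz":-2.68,"hand":1}
  ]
}}

```text
time: 12.2
ee_pos: [0.4756, 0.2783, 0.2549]
ee_rot: [-0.059, 0.917, 0.368, 0.143]
contact_force: [-0.5, 0.2, -3.7]
width: 0.189
finger_force: 117.8
```

```bash
python3 - <<'E'
from h import *
from cell import ctrl
s=ctrl.read_state();c=cur(s);print(s['time'],lifter_of(c,-.08,.0274),s['contact_force'],np.round(s['joint_positions'],2))
print(rel(c,rt(.006,.035)))
E
```

```text
12.2 (array([0.5366, 0.3368, 0.2533]), array([43.73, 17.82,  0.1 ])) [-0.51859628  0.24863855 -3.74184428] [0.35 0.27 1.9  0.19 0.7  1.03]
(array([ 0.19, -0.03,  2.04]), array([-0.02,  2.04, -0.01]))
```

Request:
{"fn": "carry_out", "kwargs": {
  "plan": [
    {"tx":0.02,"ty":0,"tz":0.15,"wx":0,"wy":0.2,"wz":0,"hand":1},
    {"tx":0.05,"ty":-0.01,"tz":0.4,"wx":0,"wy":0.45,"wz":0,"hand":1},
    {"tx":0.08,"ty":-0.01,"tz":0.7,"wx":0,"wy":0.75,"wz":0,"hand":1},
    {"tx":0.1,"ty":-0.02,"tz":1.0,"wx":0,"wy":1.05,"wz":0,"hand":1},
    {"tx":0.12,"ty":-0.02,"tz":1.3,"wx":0,"wy":1.35,"wz":0,"hand":1},
    {"tx":0.15,"ty":-0.03,"tz":1.6,"wx":-0.01,"wy":1.65,"wz":0,"hand":1},
    {"tx":0.17,"ty":-0.03,"tz":1.85,"wx":-0.02,"wy":1.88,"wz":0,"hand":1},
    {"tx":0.19,"ty":-0.03,"tz":2.0,"wx":-0.02,"wy":2.0,"wz":0,"hand":1},
    {"tx":0.19,"ty":-0.03,"tz":2.04,"wx":-0.02,"wy":2.04,"wz":0,"hand":1},
    {"tx":0.19,"ty":-0.03,"tz":2.04,"wx":-0.02,"wy":2.04,"wz":0,"hand":1}
  ]
}}

```text
time: 13.03
ee_pos: [0.4903, 0.2911, 0.2084]
ee_rot: [-0.09, 0.901, 0.36, 0.225]
contact_force: [-0.7, -0.5, -3.3]
width: 0.19
finger_force: 117.8
```

```bash
cat > look.py <<'E'
from h import *
from cell import ctrl
import sys
s=ctrl.read_state();c=cur(s);o,e=lifter_of(c,-.08,.0274);print(s['time'],o,e,s['contact_force'],s['moment'],s['finger_force'])
R=Ro.from_euler('z',RY,degrees=True)*Ro.from_euler('y',-28,degrees=True)
print('slope coords of blade origin (mm, n=top):',np.round(R.inv().apply(o-SEAT)*1000+[0,0,3],1))
P={n:ctrl.read_camera(n) for n in('top','side')};pickle.dump(P,open('Pk.pkl','wb'))
L=c[1]*Ro.from_euler('x',180,degrees=True);d=float(sys.argv[2]);H=[]
for p in P.values():
    BL=[L.apply(B)+o for B in(box(-49,47.5,-32,32,0,3),box(-50+d,50+d,-60,60,3,15))]
    RL=[place(slope(B),[*SEAT[:2],np.radians(RY)]) for y in(40,-52) for B in(box(-54,68,y,y+12,-20,0),box(-54,-50,y,y+12,-20,8))]
    x,y=proj(p,np.vstack(RL)).mean(0).astype(int)-[30,25];im=cv2.resize(p['pixels'][y:y+50,x:x+60,::-1],(400,300*400//360),interpolation=cv2.INTER_CUBIC);j=im.copy();k=400/60
    for B,col in [(b,(255,0,255)) for b in BL]+[(b,(255,255,0)) for b in RL]:cv2.polylines(j,[cv2.convexHull(((proj(p,B)+.5-[x,y])*k).astype(np.int32))],True,col,1)
    H.append(np.hstack([im,j]))
v=np.vstack(H);cv2.imwrite(f'pics/{sys.argv[1]}.png',cv2.resize(v,None,fx=.9,fy=.9))
E
python3 look.py hover 6
```

```text
13.0333 [0.5508 0.3486 0.2217] [ 4.358e+01  2.800e+01 -1.000e-02] [-0.73451781 -0.54579016 -3.33216275] [-0.45052255  0.53096278  0.08484762] 117.81205526393023
slope coords of blade origin (mm, n=top): [ 5.8 -2.1 35.8]
```

View pics/hover.png

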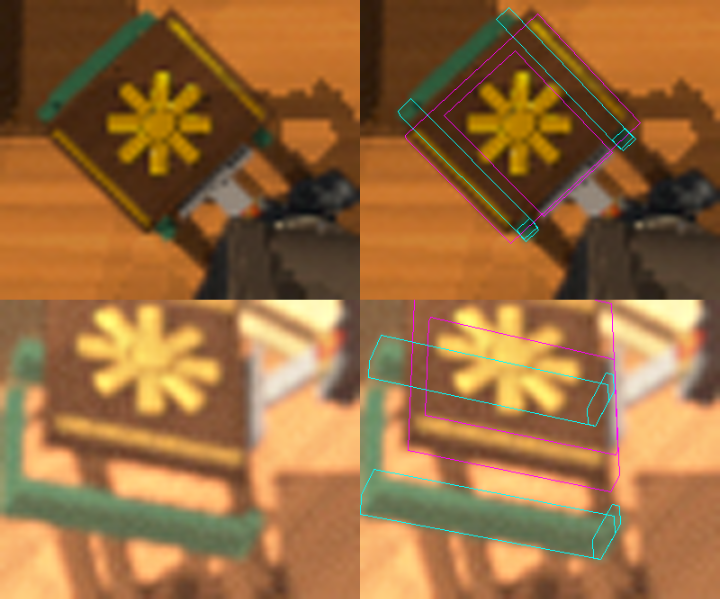

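The panel sits square over the rails with its yaw matching, and it is about 15 mm upslope of the lips. In the lower view, the rail's real low end shows near (262,520) and the panel's edge near (248,470). Lowering to a small hover above the rails.

Request:
{"fn": "carry_out", "kwargs": {
  "plan": [
    {"tx":-0.04,"ty":-0.02,"tz":0.1,"wx":0,"wy":0,"wz":-0.02,"hand":1},
    {"tx":-0.1,"ty":-0.06,"tz":0.3,"wx":0,"wy":0,"wz":-0.04,"hand":1},
    {"tx":-0.15,"ty":-0.08,"tz":0.5,"wx":0,"wy":0,"wz":-0.04,"hand":1},
    {"tx":-0.2,"ty":-0.08,"tz":0.7,"wx":0,"wy":0,"wz":-0.04,"hand":1},
    {"tx":-0.2,"ty":-0.08,"tz":0.88,"wx":0,"wy":0,"wz":-0.04,"hand":1},
    {"tx":-0.2,"ty":-0.08,"tz":1.04,"wx":0,"wy":0,"wz":-0.04,"hand":1},
    {"tx":-0.2,"ty":-0.08,"tz":1.16,"wx":0,"wy":0,"wz":-0.04,"hand":1},
    {"tx":-0.2,"ty":-0.08,"tz":1.23,"wx":0,"wy":0,"wz":-0.04,"hand":1},
    {"tx":-0.2,"ty":-0.08,"tz":1.25,"wx":0,"wy":0,"wz":-0.04,"hand":1},
    {"tx":-0.2,"ty":-0.08,"tz":1.25,"wx":0,"wy":0,"wz":-0.04,"hand":1}
  ]
}}

```text
time: 13.97
ee_pos: [0.4965, 0.3002, 0.1791]
ee_rot: [-0.089, 0.9, 0.362, 0.226]
contact_force: [0.0, -0.8, -3.8]
width: 0.19
finger_force: 117.8
```

```bash
python3 - <<'E'
from h import *
from cell import ctrl
s=ctrl.read_state();c=cur(s);o,e=lifter_of(c,-.08,.0274)
R=Ro.from_euler('z',RY,degrees=True)*Ro.from_euler('y',-28,degrees=True)
print(s['time'],e,np.round(R.inv().apply(o-SEAT)*1000+[0,0,3],1),s['contact_force'],s['moment'])
E
```

```text
13.9667 [43.86 28.09 -0.15] [1.7 0.6 5. ] [ 0.04887245 -0.7736552  -3.7506493 ] [-0.52175442  0.53153107 -0.02092985]
```

Request:
{"fn": "carry_out", "kwargs": {
  "plan": [
    {"tx":-0.06,"ty":0,"tz":0,"wx":0,"wy":0,"wz":0,"hand":1},
    {"tx":-0.14,"ty":0,"tz":0,"wx":0,"wy":0,"wz":0,"hand":1},
    {"tx":-0.22,"ty":0,"tz":0,"wx":0,"wy":0,"wz":0,"hand":1},
    {"tx":-0.3,"ty":0,"tz":0,"wx":0,"wy":0,"wz":0,"hand":1},
    {"tx":-0.38,"ty":0,"tz":0,"wx":0,"wy":0,"wz":0,"hand":1},
    {"tx":-0.46,"ty":0,"tz":0,"wx":0,"wy":0,"wz":0,"hand":1},
    {"tx":-0.54,"ty":0,"tz":0,"wx":0,"wy":0,"wz":0,"hand":1},
    {"tx":-0.62,"ty":0,"tz":0,"wx":0,"wy":0,"wz":0,"hand":1},
    {"tx":-0.68,"ty":0,"tz":0,"wx":0,"wy":0,"wz":0,"hand":1},
    {"tx":-0.68,"ty":0,"tz":0,"wx":0,"wy":0,"wz":0,"hand":1}
  ]
}}

```text
time: 14.8
ee_pos: [0.4854, 0.2896, 0.171]
ee_rot: [-0.089, 0.9, 0.362, 0.226]
contact_force: [-0.8, 0.3, -3.8]
width: 0.191
finger_force: 117.8
```

```bash
python3 look.py contact 14
```

```text
14.8 [0.5457 0.3474 0.1845] [43.85 28.08 -0.15] [-0.7809772   0.27047793 -3.75198585] [-0.5389284   0.53422575  0.0029851 ] 117.82908948574914
slope coords of blade origin (mm, n=top): [-15.6   0.6   5.1]
```

View pics/contact.png

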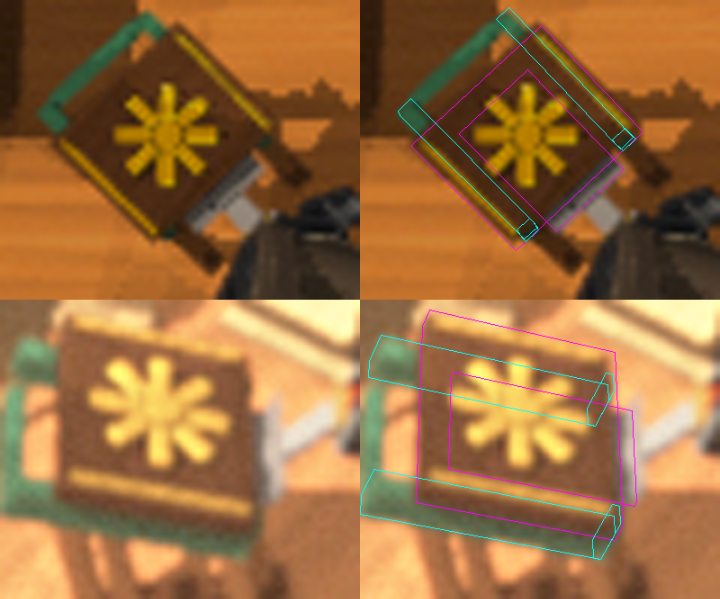

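The lips have stopped the panel: the gap to the heel has widened, and green lip ends show right at the panel's lower corners, (168,234) and (268,140). Lowering along the rail normal to set it down.

Request:
{"fn": "carry_out", "kwargs": {
  "plan": [
    {"tx":0,"ty":0,"tz":0.05,"wx":0,"wy":0,"wz":0,"hand":1},
    {"tx":0,"ty":0,"tz":0.1,"wx":0,"wy":0,"wz":0,"hand":1},
    {"tx":0,"ty":0,"tz":0.15,"wx":0,"wy":0,"wz":0,"hand":1},
    {"tx":0,"ty":0,"tz":0.2,"wx":0,"wy":0,"wz":0,"hand":1},
    {"tx":0,"ty":0,"tz":0.25,"wx":0,"wy":0,"wz":0,"hand":1},
    {"tx":0,"ty":0,"tz":0.31,"wx":0,"wy":0,"wz":0,"hand":1},
    {"tx":0,"ty":0,"tz":0.38,"wx":0,"wy":0,"wz":0,"hand":1},
    {"tx":0,"ty":0,"tz":0.46,"wx":0,"wy":0,"wz":0,"hand":1},
    {"tx":0,"ty":0,"tz":0.52,"wx":0,"wy":0,"wz":0,"hand":1},
    {"tx":0,"ty":0,"tz":0.52,"wx":0,"wy":0,"wz":0,"hand":1}
  ]
}}

```text
time: 15.73
ee_pos: [0.4902, 0.2941, 0.1594]
ee_rot: [-0.089, 0.9, 0.362, 0.226]
contact_force: [0.7, -0.2, -2.8]
width: 0.193
finger_force: 117.9
```

```bash
cat > st.py <<'E'
from h import *
from cell import ctrl
s=ctrl.read_state();c=cur(s);o,e=lifter_of(c,-.08,.0274)
R=Ro.from_euler('z',RY,degrees=True)*Ro.from_euler('y',-28,degrees=True)
print(s['time'],e,np.round(R.inv().apply(o-SEAT)*1000+[0,0,3],1),np.round(s['contact_force'],1),np.round(s['moment'],2),np.round(s['joint_positions'],2))
def pfit(p):
    L=ctrl.silhouettes('panel',p);q=proj(p,SEAT[None])[0]
    d=min(L,key=lambda d:abs(d['box'][0]+d['box'][2]/2-q[0])+abs(d['box'][1]+d['box'][3]/2-q[1]));return d
P={n:ctrl.read_camera(n) for n in('top','side')};pickle.dump(P,open('Pk.pkl','wb'))
PB=[slope(box(-50,50,-60,60,0,12))]
for n in P:
    d=pfit(P[n]);q,i=fit([(P[n],d['region'])],PB,[*SEAT[:2],np.radians(RY)]);print(n,np.round(Ro.from_euler('z',-RY,degrees=True).apply([*(q[:2]-SEAT[:2]),0])[:2]*1000,1),round(np.degrees(q[2]),1),i)
E
python3 st.py
```

```text
15.7333 [43.86 28.08 -0.15] [-15.4   0.5  -8.2] [ 0.7 -0.2 -2.8] [-0.34  0.38  0.06] [0.34 0.41 2.07 0.76 0.28 0.45]
top [3.2 0.6] 43.9 [0.9316717]
side [1.7 0.3] 44.2 [0.957545]
```

The panel is down: the moment has dropped, and the fits give the panel square (about 44°) and consistent in both views. The wrist's j5 is near its limit, so I fit the arm's kinematics to plan the retreat.

```bash
cat > fk.py <<'E'
from h import *
from scipy.optimize import least_squares
Z=lambda a:Ro.from_euler('z',a);Y=lambda a:Ro.from_euler('y',a)
DAT=[([-1.257,.491,1.559,0,1.092,-.106],[.255,-.5705,.231]),([-.82,.541,1.868,0,.734,.713],[.42,-.3534,.1114]),([-.53,.41,2.12,0,.61,.78],[.4094,-.1646,.1171]),
([-.27,.41,1.88,0,.85,.99],[.5141,-.0729,.1762]),([-.01,.22,1.86,.09,.94,.99],[.4977,.0792,.2761]),([.35,.27,1.9,.19,.70,1.03],[.4756,.2783,.2549]),([.34,.41,2.07,.76,.28,.45],[.4902,.2941,.1594])]
def fk(v,j):
    a,h,L1,b,L2,d=v
    R1=Z(j[0]);R2=R1*Y(j[1]);R3=R2*Y(j[2]);R5=R3*Z(j[3])*Y(j[4])
    return R1.apply([a,0,h])+R2.apply([0,0,L1])+R3.apply([b,0,L2])+R5.apply([0,0,d]),R5*Z(j[5])
S=least_squares(lambda v:np.concatenate([fk(v,j)[0]-p for j,p in DAT]+[[.01*(v[3])]]),[.1,.4,.45,0,.4,.25]);V=S.x
LO=np.array([-3.1,-.84,.05,-1.13,.06,-2.69]);HI=np.array([3.1,2.19,2.79,4.28,2.93,2.69])
OFF=Z(np.pi/2)
def ik(t,j0):
    r=least_squares(lambda j:np.concatenate([(fk(V,j)[0]-t[0])*10,((fk(V,j)[1]*OFF).inv()*t[1]).as_rotvec()]),np.clip(j0,LO+.001,HI-.001),bounds=(LO,HI));return r.x,np.sqrt(2*r.cost)
E
python3 - <<'E'
from fk import *
from cell import ctrl
print(np.round(V,3),np.round(np.abs(S.fun).max(),4))
s=ctrl.read_state();c=cur(s)
for g in(0,90,-90,180):print(g,np.degrees(((fk(V,s['joint_positions'])[1]*Ro.from_euler('z',g,degrees=True)).inv()*c[1]).magnitude()))
o,e=lifter_of(c,-.08,.0274)
R=Ro.from_euler('z',RY,degrees=True)*Ro.from_euler('y',-28,degrees=True)
E
```

```text
[-0.047  0.267  0.67   0.067  0.433  0.372] 0.0629
0 89.99999999999999
90 2.7058091117423467e-14
-90 179.99999999999997
180 90.00000000000003
```

```bash
sed -i 's/R1.apply(\[a,0,h\])/R1.apply([a,v[6],h])/; s/a,h,L1,b,L2,d=v$/a,h,L1,b,L2,d=v[:6]/; s/\[.1,.4,.45,0,.4,.25\]/[.1,.4,.45,0,.4,.25,.066]/' fk.py; python3 - <<'E'
from fk import *
from cell import ctrl
print(np.round(V,3),np.round(np.abs(S.fun).max(),4))
s=ctrl.read_state();c=cur(s);j0=np.array(s['joint_positions'])
R=Ro.from_euler('z',RY,degrees=True)*Ro.from_euler('y',-28,degrees=True)
# pure retreat along slope, and retreat with the nose lowered, pivot so that panel underside stays clear
for name,pit in(('const',lambda k:28),('lower',lambda k:28-10*k/90)):
    j=j0
    for k in range(0,121,15):
        t=tcp(*(SEAT+R.apply([-.0155-k/1000,0,-.0112])),RY,pit(k),gx=-.08,dz=.0274)
        j,er=ik(t,j);print(name,k,np.round(j,2),round(er,4))
E
```

```text
[0.002 0.195 0.583 0.042 0.41  0.251 0.066] 0.0037
const 0 [0.34 0.41 2.07 0.75 0.29 0.46] 0.0
const 15 [0.32 0.41 2.11 0.85 0.27 0.35] 0.0
const 30 [0.31 0.41 2.14 0.96 0.25 0.22] 0.0
const 45 [0.3  0.41 2.18 1.08 0.24 0.08] 0.0
const 60 [ 0.28  0.41  2.21  1.23  0.23 -0.08] 0.0
const 75 [ 0.27  0.41  2.25  1.38  0.23 -0.25] 0.0
const 90 [ 0.25  0.42  2.28  1.54  0.23 -0.43] 0.0
const 105 [ 0.23  0.43  2.32  1.69  0.24 -0.6 ] 0.0
const 120 [ 0.21  0.43  2.35  1.84  0.26 -0.77] 0.0
lower 0 [0.34 0.41 2.07 0.75 0.29 0.46] 0.0
lower 15 [0.33 0.4  2.09 0.69 0.3  0.5 ] 0.0
lower 30 [0.32 0.4  2.1  0.64 0.3  0.55] 0.0
lower 45 [0.32 0.39 2.12 0.58 0.31 0.59] 0.0
lower 60 [0.31 0.39 2.14 0.53 0.32 0.63] 0.0
lower 75 [0.3  0.39 2.15 0.48 0.33 0.67] 0.0
lower 90 [0.3  0.39 2.17 0.44 0.34 0.71] 0.0
lower 105 [0.29 0.38 2.18 0.39 0.34 0.74] 0.0
lower 120 [0.28 0.38 2.2  0.35 0.35 0.77] 0.0
```

Request:
{"fn": "carry_out", "kwargs": {
  "plan": [
    {"tx":-0.15,"ty":0,"tz":0,"wx":0,"wy":0,"wz":0,"hand":1},
    {"tx":-0.5,"ty":0,"tz":0,"wx":0,"wy":0,"wz":0,"hand":1},
    {"tx":-0.95,"ty":0,"tz":0,"wx":0,"wy":0,"wz":0,"hand":1},
    {"tx":-1.45,"ty":0,"tz":0,"wx":0,"wy":0,"wz":0,"hand":1},
    {"tx":-1.95,"ty":0,"tz":0,"wx":0,"wy":0,"wz":0,"hand":1},
    {"tx":-2.45,"ty":0,"tz":0,"wx":0,"wy":0,"wz":0,"hand":1},
    {"tx":-2.95,"ty":0,"tz":0,"wx":0,"wy":0,"wz":0,"hand":1},
    {"tx":-3.45,"ty":0,"tz":0,"wx":0,"wy":0,"wz":0,"hand":1},
    {"tx":-3.9,"ty":0,"tz":0,"wx":0,"wy":0,"wz":0,"hand":1},
    {"tx":-4.2,"ty":0,"tz":0,"wx":0,"wy":0,"wz":0,"hand":1}
  ]
}}

```text
time: 16.77
ee_pos: [0.4228, 0.2291, 0.11]
ee_rot: [-0.089, 0.9, 0.362, 0.226]
contact_force: [-0.1, 0.3, -2.5]
width: 0.189
finger_force: 117.9
```

```bash
python3 st.py; python3 - <<'E'
from fk import *
from cell import ctrl
s=ctrl.read_state();c=cur(s);j=np.array(s['joint_positions']);o,e=lifter_of(c,-.08,.0274);print(o)
M=(.535,-.349);prev=c
for t in((.40,.20,.20,43.8,14),(.43,.10,.24,35,0),(.50,-.12,.20,15,0),(*M,.12,2.2,0),(*M,.004,2.2,0)):
    p=tcp(*t,gx=-.08,dz=.0274);j,er=ik(p,j);print(t,np.round(j,2),round(er,4),rel(prev,p));prev=p
E
```

```text
16.7667 [43.84 28.06 -0.2 ] [-121.3    0.2   -8. ] [-0.1  0.3 -2.5] [-0.34  0.35  0.04] [ 0.23  0.43  2.32  1.72  0.24 -0.64]
top [ 3.1 -0.5] 43.5 [0.95366925]
side [ 2.  -2.1] 45.1 [0.9597771]
[0.4841 0.2877 0.1241]
(0.4, 0.2, 0.2, 43.8, 14) [0.11 0.08 2.29 0.27 0.59 0.71] 0.0 (array([-2.49,  0.22, -5.71]), array([ 0.03, -2.82,  0.01]))
(0.43, 0.1, 0.24, 35, 0) [-0.03  0.07  2.08 -0.    1.    0.93] 0.0 (array([-1.06,  3.23, -2.75]), array([-0.22, -2.79,  1.75]))
(0.5, -0.12, 0.2, 15, 0) [-0.47  0.24  1.98  0.    0.92  0.84] 0.0 (array([-2.56,  7.72,  1.6 ]), array([-0., -0.,  4.]))
(0.535, -0.349, 0.12, 2.2, 0) [-0.77  0.52  1.77 -0.    0.85  0.76] 0.0 (array([-0.94,  8.5 ,  3.2 ]), array([ 0.  , -0.  ,  2.56]))
(0.535, -0.349, 0.004, 2.2, 0) [-0.77  0.69  1.85 -0.    0.6   0.76] 0.0 (array([ 0.  , -0.  ,  4.64]), array([0., 0., 0.]))
```

```bash
python3 - <<'E'
from fk import *
from cell import ctrl
s=ctrl.read_state();c=cur(s);j=np.array(s['joint_positions'])
a=np.array([.4841,.2877,.1241,43.84,28.06]);b=np.array([.44,.22,.2,43.8,10])
for k in np.linspace(.1,1,10):
    p=tcp(*(a+(b-a)*k),gx=-.08,dz=.0274);j,er=ik(p,j);print(np.round(j,2),round(er,3),rel(c,p))
E
```

```text
[ 0.23  0.39  2.3   1.37  0.23 -0.29] 0.0 (array([-0.1 ,  0.08, -0.52]), array([ 0.03, -0.37,  0.  ]))
[0.22 0.36 2.29 1.07 0.25 0.01] 0.0 (array([-0.19,  0.15, -1.03]), array([ 0.03, -0.73,  0.  ]))
[0.21 0.33 2.28 0.81 0.28 0.26] 0.0 (array([-0.28,  0.22, -1.55]), array([ 0.03, -1.1 ,  0.  ]))
[0.21 0.3  2.26 0.63 0.33 0.45] 0.0 (array([-0.37,  0.3 , -2.06]), array([ 0.03, -1.46,  0.  ]))
[0.2  0.27 2.25 0.49 0.38 0.58] 0.0 (array([-0.46,  0.37, -2.57]), array([ 0.03, -1.82,  0.  ]))
[0.2  0.25 2.23 0.38 0.44 0.68] 0.0 (array([-0.54,  0.45, -3.08]), array([ 0.03, -2.18,  0.  ]))
[0.2  0.22 2.21 0.3  0.5  0.75] 0.0 (array([-0.62,  0.52, -3.59]), array([ 0.03, -2.54,  0.  ]))
[0.19 0.2  2.2  0.24 0.56 0.8 ] 0.0 (array([-0.7 ,  0.6 , -4.09]), array([ 0.03, -2.9 ,  0.  ]))
[0.19 0.18 2.18 0.19 0.62 0.85] 0.0 (array([-0.77,  0.67, -4.6 ]), array([ 0.03, -3.26,  0.  ]))
[0.18 0.16 2.16 0.15 0.68 0.88] 0.0 (array([-0.85,  0.75, -5.1 ]), array([ 0.03, -3.62,  0.  ]))
```

Request:
{"fn": "carry_out", "kwargs": {
  "plan": [
    {"tx":-0.05,"ty":0.04,"tz":-0.26,"wx":0.02,"wy":-0.18,"wz":0,"hand":1},
    {"tx":-0.1,"ty":0.08,"tz":-0.52,"wx":0.03,"wy":-0.37,"wz":0,"hand":1},
    {"tx":-0.14,"ty":0.11,"tz":-0.78,"wx":0.03,"wy":-0.55,"wz":0,"hand":1},
    {"tx":-0.19,"ty":0.15,"tz":-1.03,"wx":0.03,"wy":-0.73,"wz":0,"hand":1},
    {"tx":-0.28,"ty":0.22,"tz":-1.55,"wx":0.03,"wy":-1.1,"wz":0,"hand":1},
    {"tx":-0.37,"ty":0.3,"tz":-2.06,"wx":0.03,"wy":-1.46,"wz":0,"hand":1},
    {"tx":-0.46,"ty":0.37,"tz":-2.57,"wx":0.03,"wy":-1.82,"wz":0,"hand":1},
    {"tx":-0.54,"ty":0.45,"tz":-3.08,"wx":0.03,"wy":-2.18,"wz":0,"hand":1},
    {"tx":-0.7,"ty":0.6,"tz":-4.09,"wx":0.03,"wy":-2.9,"wz":0,"hand":1},
    {"tx":-0.85,"ty":0.75,"tz":-5.1,"wx":0.03,"wy":-3.62,"wz":0,"hand":1}
  ]
}}

```text
time: 17.8
ee_pos: [0.3792, 0.1605, 0.2141]
ee_rot: [-0.03, 0.925, 0.371, 0.079]
contact_force: [-0.1, 0.4, -2.0]
width: 0.19
finger_force: 117.9
```

```bash
python3 - <<'E'
from fk import *
from cell import ctrl
s=ctrl.read_state();c=cur(s);j=np.array(s['joint_positions']);print(s['time'],lifter_of(c,-.08,.0274),np.round(j,2))
M=(.535,-.349)
for t in((.50,0,.23,28,0),(.52,-.18,.2,12,0),(*M,.10,2.2,0),(*M,.0045,2.2,0)):
    p=tcp(*t,gx=-.08,dz=.0274);j,er=ik(p,j);print(t,np.round(j,2),round(er,4),rel(c,p))
P=ctrl.read_camera('top');L=ctrl.silhouettes('mat',P);print([(d['conf'],d['box']) for d in L])
q,i=fit([(P,L[0]['region'])],MAT,[.54,-.345,.05]);print('mat',q,np.degrees(q[2]),i)
E
```

```text
17.8 (array([0.4395, 0.2182, 0.2006]), array([43.76,  9.72, -0.21])) [0.18 0.16 2.16 0.14 0.69 0.89]
(0.5, 0, 0.23, 28, 0) [-0.24  0.18  1.97  0.    0.99  0.84] 0.0 (array([-3.68,  7.12, -2.36]), array([-0.23, -1.94,  3.14]))
(0.52, -0.18, 0.2, 12, 0) [-0.56  0.29  1.9   0.    0.95  0.81] 0.0 (array([-7.87, 12.06, -1.84]), array([-0.5 , -1.91,  6.33]))
(0.535, -0.349, 0.1, 2.2, 0) [-0.77  0.55  1.79 -0.    0.81  0.76] 0.0 (array([-12.4 ,  16.9 ,   1.45]), array([-0.67, -1.87,  8.29]))
(0.535, -0.349, 0.0045, 2.2, 0) [-0.77  0.69  1.85 -0.    0.6   0.76] 0.0 (array([-13.05,  16.89,   5.22]), array([-0.67, -1.87,  8.29]))
[(0.9, [313.3, 167.3, 23.6, 29.9])]
mat [ 0.54447357 -0.34075449  0.09234237] 5.290828049975002 [0.9279315]
```

Request:
{"fn": "carry_out", "kwargs": {
  "plan": [
    {"tx":-0.25,"ty":0.5,"tz":-0.2,"wx":-0.02,"wy":-0.15,"wz":0.2,"hand":1},
    {"tx":-0.8,"ty":1.5,"tz":-0.55,"wx":-0.05,"wy":-0.45,"wz":0.65,"hand":1},
    {"tx":-1.4,"ty":2.7,"tz":-0.95,"wx":-0.09,"wy":-0.8,"wz":1.2,"hand":1},
    {"tx":-2.0,"ty":3.9,"tz":-1.4,"wx":-0.13,"wy":-1.1,"wz":1.7,"hand":1},
    {"tx":-2.7,"ty":5.2,"tz":-1.8,"wx":-0.17,"wy":-1.5,"wz":2.3,"hand":1},
    {"tx":-3.4,"ty":6.5,"tz":-2.2,"wx":-0.21,"wy":-1.8,"wz":2.85,"hand":1},
    {"tx":-4.2,"ty":7.7,"tz":-2.3,"wx":-0.26,"wy":-1.94,"wz":3.5,"hand":1},
    {"tx":-5.3,"ty":9.0,"tz":-2.15,"wx":-0.33,"wy":-1.93,"wz":4.4,"hand":1},
    {"tx":-6.4,"ty":10.3,"tz":-2.0,"wx":-0.41,"wy":-1.92,"wz":5.2,"hand":1},
    {"tx":-7.2,"ty":11.3,"tz":-1.9,"wx":-0.46,"wy":-1.91,"wz":5.8,"hand":1}
  ]
}}

```text
time: 18.73
ee_pos: [0.4416, -0.1727, 0.227]
ee_rot: [-0.002, 0.992, 0.127, 0.002]
contact_force: [1.2, -0.0, -2.3]
width: 0.188
finger_force: 117.9
```

```bash
python3 - <<'E'
from fk import *
from cell import ctrl
s=ctrl.read_state();c=cur(s);j=np.array(s['joint_positions']);print(s['time'],lifter_of(c,-.08,.0274),np.round(j,2))
for t in((.54,-.345,.10,4,0),(.54,-.345,.03,4,0)):print(rel(c,tcp(*t,gx=-.08,dz=.0274)))
E
```

```text
18.7333 (array([ 0.5191, -0.1525,  0.2   ]), array([14.55,  0.24,  0.24])) [-0.52  0.28  1.92  0.01  0.94  0.8 ]
(array([-1.08,  7.09,  3.95]), array([-0.05, -0.04,  2.11]))
(array([-1.09,  7.1 ,  6.75]), array([-0.05, -0.04,  2.11]))
```

Request:
{"fn": "carry_out", "kwargs": {
  "plan": [
    {"tx":-0.1,"ty":0.7,"tz":0.2,"wx":-0.01,"wy":-0.01,"wz":0.2,"hand":1},
    {"tx":-0.27,"ty":1.8,"tz":0.7,"wx":-0.02,"wy":-0.01,"wz":0.55,"hand":1},
    {"tx":-0.45,"ty":3.0,"tz":1.3,"wx":-0.03,"wy":-0.02,"wz":0.9,"hand":1},
    {"tx":-0.63,"ty":4.2,"tz":2.0,"wx":-0.03,"wy":-0.03,"wz":1.25,"hand":1},
    {"tx":-0.8,"ty":5.3,"tz":2.8,"wx":-0.04,"wy":-0.03,"wz":1.6,"hand":1},
    {"tx":-0.95,"ty":6.3,"tz":3.6,"wx":-0.05,"wy":-0.04,"wz":1.9,"hand":1},
    {"tx":-1.05,"ty":6.9,"tz":4.5,"wx":-0.05,"wy":-0.04,"wz":2.11,"hand":1},
    {"tx":-1.09,"ty":7.1,"tz":5.5,"wx":-0.05,"wy":-0.04,"wz":2.11,"hand":1},
    {"tx":-1.09,"ty":7.1,"tz":6.4,"wx":-0.05,"wy":-0.04,"wz":2.11,"hand":1},
    {"tx":-1.09,"ty":7.1,"tz":6.9,"wx":-0.05,"wy":-0.04,"wz":2.11,"hand":1}
  ]
}}

```text
time: 19.57
ee_pos: [0.46, -0.3476, 0.0512]
ee_rot: [-0.001, 0.999, 0.037, -0.001]
contact_force: [-0.1, 0.2, -2.9]
width: 0.192
finger_force: 117.9
```

```bash
python3 - <<'E'
from fk import *
from cell import ctrl
s=ctrl.read_state();c=cur(s);print(s['time'],lifter_of(c,-.08,.0274),s['contact_force'])
print(rel(c,tcp(.54,-.345,.004,4,0,gx=-.08,dz=.0274)))
E
```

```text
19.5667 (array([ 0.5397, -0.3417,  0.0236]), array([ 4.19, -0.12,  0.13])) [-0.0669423   0.23151995 -2.88136559]
(array([0.  , 0.12, 0.79]), array([-0.03,  0.02,  0.04]))
```

Request:
{"fn": "carry_out", "kwargs": {
  "plan": [
    {"tx":0,"ty":0.05,"tz":0.2,"wx":-0.01,"wy":0.01,"wz":0,"hand":1},
    {"tx":0,"ty":0.08,"tz":0.4,"wx":-0.03,"wy":0.02,"wz":0,"hand":1},
    {"tx":0,"ty":0.08,"tz":0.6,"wx":-0.03,"wy":0.02,"wz":0,"hand":1},
    {"tx":0,"ty":0.08,"tz":0.72,"wx":-0.03,"wy":0.02,"wz":0,"hand":1},
    {"tx":0,"ty":0.08,"tz":0.78,"wx":-0.03,"wy":0.02,"wz":0,"hand":1},
    {"tx":0,"ty":0.08,"tz":0.8,"wx":-0.03,"wy":0.02,"wz":0,"hand":1},
    {"tx":0,"ty":0.08,"tz":0.8,"wx":-0.03,"wy":0.02,"wz":0,"hand":1}
  ]
}}

```text
time: 20.15
ee_pos: [0.4607, -0.35, 0.0352]
ee_rot: [0.001, 0.999, 0.037, 0.001]
contact_force: [0.6, -0.3, -1.6]
width: 0.189
finger_force: 117.9
```

```bash
python3 - <<'E'
from fk import *
from cell import ctrl
s=ctrl.read_state();c=cur(s);print(s['time'],lifter_of(c,-.08,.0274),s['contact_force'],s['moment'])
E
```

```text
20.15 (array([ 0.5405, -0.3442,  0.0079]), array([ 4.24,  0.07, -0.14])) [ 0.5922747  -0.32365927 -1.60369423] [ 0.02059327  0.07752023 -0.02002525]
```

Request:
{"fn": "carry_out", "kwargs": {
  "plan": [
    {"tx":0,"ty":0,"tz":0.05,"wx":0,"wy":0,"wz":0,"hand":1},
    {"tx":0,"ty":0,"tz":0.1,"wx":0,"wy":0,"wz":0,"hand":1},
    {"tx":0,"ty":0,"tz":0.1,"wx":0,"wy":0,"wz":0,"hand":1}
  ]
}}

```text
time: 20.4
ee_pos: [0.4605, -0.3499, 0.0323]
ee_rot: [0.001, 0.999, 0.037, 0.0]
contact_force: [0.1, -0.1, -2.8]
width: 0.185
finger_force: 117.9
```

```bash
python3 - <<'E'
from fk import *
from cell import ctrl
s=ctrl.read_state();c=cur(s);o,e=lifter_of(c,-.08,.0274);print(s['time'],o,e,s['contact_force'],s['moment'])
p=ctrl.read_camera('side');L=c[1]*Ro.from_euler('x',180,degrees=True)
B=[L.apply(b)+o for b in(box(-49,47.5,-32,32,0,3),box(-178,-66,-9,9,35,57))]
x,y=proj(p,B[0]).mean(0).astype(int)-[25,25];im=cv2.resize(p['pixels'][y:y+50,x:x+50,::-1],(400,400),interpolation=cv2.INTER_CUBIC);j=im.copy()
for b in B:cv2.polylines(j,[cv2.convexHull(((proj(p,b)+.5-[x,y])*8).astype(np.int32))],True,(255,0,255),1)
cv2.imwrite('pics/matdown.png',np.hstack([im,j]))
E
```

```text
20.4 [ 0.5403 -0.3441  0.005 ] [ 4.23  0.04 -0.11] [ 0.14214186 -0.1284715  -2.78966469] [ 0.03534744  0.0750851  -0.00572189]
```

Request:
{"fn": "carry_out", "kwargs": {
  "plan": [
    {"tx":0,"ty":0,"tz":0.03,"wx":0,"wy":0,"wz":0,"hand":1},
    {"tx":0,"ty":0,"tz":0.06,"wx":0,"wy":0,"wz":0,"hand":1},
    {"tx":0,"ty":0,"tz":0.06,"wx":0,"wy":0,"wz":0,"hand":1}
  ]
}}

```text
time: 20.7
ee_pos: [0.4605, -0.3501, 0.0313]
ee_rot: [0.001, 0.999, 0.037, 0.0]
contact_force: [-2.5, 0.4, 3.8]
width: 0.185
finger_force: 119.2
```

Contact now (+3.8 N). Releasing.

Request:
{"fn": "carry_out", "kwargs": {
  "plan": [
    {"tx":0,"ty":0,"tz":0,"wx":0,"wy":0,"wz":0,"hand":0.8},
    {"tx":0,"ty":0,"tz":0,"wx":0,"wy":0,"wz":0,"hand":0.7},
    {"tx":0,"ty":0,"tz":0,"wx":0,"wy":0,"wz":0,"hand":0.5},
    {"tx":0,"ty":0,"tz":0,"wx":0,"wy":0,"wz":0,"hand":0.3},
    {"tx":0,"ty":0,"tz":0,"wx":0,"wy":0,"wz":0,"hand":0.2},
    {"tx":0,"ty":0,"tz":0,"wx":0,"wy":0,"wz":0,"hand":0.2}
  ]
}}

```text
time: 21.2
ee_pos: [0.4605, -0.35, 0.0308]
ee_rot: [0.001, 0.999, 0.037, 0.0]
contact_force: [-0.5, -0.5, -0.7]
width: 0.8
finger_force: 0.0
```

Request:
{"fn": "carry_out", "kwargs": {
  "plan": [
    {"tx":0,"ty":0,"tz":-0.4,"wx":0,"wy":0,"wz":0,"hand":0.2},
    {"tx":0,"ty":0,"tz":-1.2,"wx":0,"wy":0,"wz":0,"hand":0.2},
    {"tx":0,"ty":0,"tz":-2.2,"wx":0,"wy":0,"wz":0,"hand":0.2},
    {"tx":0,"ty":0,"tz":-3.2,"wx":0,"wy":0,"wz":0,"hand":0.1},
    {"tx":0,"ty":0.8,"tz":-4.2,"wx":0,"wy":0,"wz":0,"hand":0},
    {"tx":0,"ty":2.0,"tz":-5.2,"wx":0,"wy":0,"wz":0,"hand":0},
    {"tx":0,"ty":3.2,"tz":-5.8,"wx":0,"wy":0,"wz":0,"hand":0},
    {"tx":0,"ty":4.2,"tz":-6.0,"wx":0,"wy":0,"wz":0,"hand":0},
    {"tx":0,"ty":4.6,"tz":-6.0,"wx":0,"wy":0,"wz":0,"hand":0},
    {"tx":0,"ty":4.6,"tz":-6.0,"wx":0,"wy":0,"wz":0,"hand":0}
  ]
}}

```text
time: 22.03
ee_pos: [0.4685, -0.4659, 0.1813]
ee_rot: [0.001, 0.999, 0.036, 0.001]
contact_force: [-0.1, -0.2, 0.1]
width: 0.996
finger_force: 0.0
```

```bash
python3 st.py; python3 - <<'E'
import pickle,cv2,numpy as np
P=pickle.load(open('Pk.pkl','rb'))
c=lambda n,x,y,w,h:cv2.resize(P[n]['pixels'][y:y+h,x:x+w,::-1],(400,300),interpolation=cv2.INTER_CUBIC)
cv2.imwrite('pics/end.png',np.vstack([np.hstack([c('top',132,142,64,48),c('side',136,202,72,54)]),np.hstack([c('top',250,145,112,84),c('side',215,130,112,84)])]))
E
```

```text
22.0333 [ 4.14  0.06 -0.15] [-521.9 -584.1  239.7] [-0.1 -0.2  0.1] [0.02 0.03 0.01] [-0.88  0.59  1.52 -0.    1.03  0.62]
top [ 2.5 -0.2] 43.9 [0.9309038]
side [ 2.4 -1.3] 45.4 [0.93654805]
```

View pics/end.png

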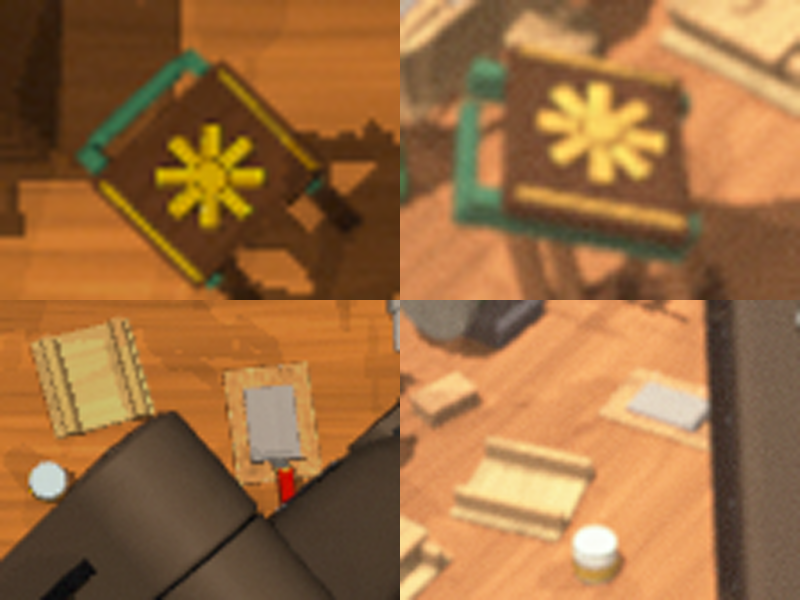

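The panel lies square on the rails with the lips, near (213,283) and (318,183), at its lower edge. The stand is empty and the lifter's blade is flat on the mat. Handing in.

```bash
python3 -c "
from cell import ctrl
print(ctrl.finish_job())"
```

```text
the job is handed in; nothing more can be done
None
```

I set the gilded panel on the green rack, square on both rails with its lower edge at the lips, laid the lifter back flat with its blade on the cork mat, and handed the job in at about 22 s; no verdict came back.

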